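# Cap the dried samples and put the spatulas away

### The job

The dried samples must not draw damp: first press every open flip cap in the tube rack fully shut. Only then put the three spatulas away, each pushed blade first and fully home into the slot of the spatula block that is cut for its blade width, and let go of them. Leave the tubes standing in the rack and the other things on the bench alone.

Things in the scene. Friction and masses are not known exactly. Their poses are not given: they have to be found in the camera images.
- spatula_wide: Loose wide spatula, 80 g, lying flat, both faces alike: wooden handle 100 x 22 wide x 16 thick, flat steel blade 70 x 56 wide x 3 thick at mid-thickness. Origin: the shoulder, centre of the handle front end face at mid-thickness (8 above the bench). x along the tool to the blade tip (blade x 0 to +70 mm, handle 0 to -100), z square to the flat. Centre of mass 20 to 45 mm behind the origin.
- spatula_mid: Loose middle spatula, 80 g, lying flat, both faces alike: wooden handle 100 x 22 wide x 16 thick, flat steel blade 70 x 40 wide x 3 thick at mid-thickness. Origin: the shoulder, centre of the handle front end face at mid-thickness (8 above the bench). x along the tool to the blade tip (blade x 0 to +70 mm, handle 0 to -100), z square to the flat. Centre of mass 20 to 45 mm behind the origin.
- spatula_narrow: Loose narrow spatula, 80 g, lying flat, both faces alike: wooden handle 100 x 22 wide x 16 thick, flat steel blade 70 x 24 wide x 3 thick at mid-thickness. Origin: the shoulder, centre of the handle front end face at mid-thickness (8 above the bench). x along the tool to the blade tip (blade x 0 to +70 mm, handle 0 to -100), z square to the flat. Centre of mass 20 to 45 mm behind the origin.
- slot_wide (a point): Centre of the mouth of the wide slot of the block: 64 wide x 8 high x 80 deep. x points into the slot (away from the robot, 25 degrees below level), y along its width, z square to its flat, upwards. Block face is square to x; it reaches 20 mm above and below the slot. A spatula is home when its handle front end is against this face, blade in the slot; the handle cannot enter.
- slot_mid (a point): Centre of the mouth of the middle slot of the block: 48 wide x 8 high x 80 deep. x points into the slot (away from the robot, 25 degrees below level), y along its width, z square to its flat, upwards. Block face is square to x; it reaches 20 mm above and below the slot. A spatula is home when its handle front end is against this face, blade in the slot; the handle cannot enter.
- slot_narrow (a point): Centre of the mouth of the narrow slot of the block: 32 wide x 8 high x 80 deep. x points into the slot (away from the robot, 25 degrees below level), y along its width, z square to its flat, upwards. Block face is square to x; it reaches 20 mm above and below the slot. A spatula is home when its handle front end is against this face, blade in the slot; the handle cannot enter.
- block: Fixed spatula block: stainless sheet stand 115 x 236, tilted white polymer head 236 wide, 80 deep, 40 thick. Three flat slots side by side, mouths 85 above the bench, facing the robot: wide at the +y end (centre y = +66 mm), middle (y = -8), narrow at the -y end (y = -68). Origin on the bench below the line of the mouths; x away from the robot.
- rack: Fixed aluminium tube rack, 66 x 300 x 80 high, five square holes in a row along its y, 54 mm apart. Origin: centre of its underside. Three to five holes have a tube, the others are empty.
- tube1: Flip-cap sample tube (may be absent), plastic, 60 g, 34 diameter x 105 high, standing loose in a rack hole with 1 mm play all round. Origin: centre of its underside, 6 above the bench, so its rim is 111 above the bench. x axis level, roughly away from the robot, to the side where the cap is hinged.
- cap1 (a joint): Flip cap of tube1: disc 37 diameter, 6 thick, with a finger tab. Hinge along the tube y axis at rim height, 20 mm from the tube axis on its +x side; tab end 48 mm from the hinge. Rad: 0 shut (cap top 7 above the rim), 1.57 upright, up to 2.2 leaning away from the robot. Stiff hinge (0.025 N m, under 1 N at the tab): stays where left, no latch.
- tube2: Flip-cap sample tube (may be absent), plastic, 60 g, 34 diameter x 105 high, standing loose in a rack hole with 1 mm play all round. Origin: centre of its underside, 6 above the bench, so its rim is 111 above the bench. x axis level, roughly away from the robot, to the side where the cap is hinged.
- cap2 (a joint): Flip cap of tube2: disc 37 diameter, 6 thick, with a finger tab. Hinge along the tube y axis at rim height, 20 mm from the tube axis on its +x side; tab end 48 mm from the hinge. Rad: 0 shut (cap top 7 above the rim), 1.57 upright, up to 2.2 leaning away from the robot. Stiff hinge (0.025 N m, under 1 N at the tab): stays where left, no latch.
- tube3: Flip-cap sample tube (may be absent), plastic, 60 g, 34 diameter x 105 high, standing loose in a rack hole with 1 mm play all round. Origin: centre of its underside, 6 above the bench, so its rim is 111 above the bench. x axis level, roughly away from the robot, to the side where the cap is hinged.
- cap3 (a joint): Flip cap of tube3: disc 37 diameter, 6 thick, with a finger tab. Hinge along the tube y axis at rim height, 20 mm from the tube axis on its +x side; tab end 48 mm from the hinge. Rad: 0 shut (cap top 7 above the rim), 1.57 upright, up to 2.2 leaning away from the robot. Stiff hinge (0.025 N m, under 1 N at the tab): stays where left, no latch.
- tube4: Flip-cap sample tube (may be absent), plastic, 60 g, 34 diameter x 105 high, standing loose in a rack hole with 1 mm play all round. Origin: centre of its underside, 6 above the bench, so its rim is 111 above the bench. x axis level, roughly away from the robot, to the side where the cap is hinged.
- cap4 (a joint): Flip cap of tube4: disc 37 diameter, 6 thick, with a finger tab. Hinge along the tube y axis at rim height, 20 mm from the tube axis on its +x side; tab end 48 mm from the hinge. Rad: 0 shut (cap top 7 above the rim), 1.57 upright, up to 2.2 leaning away from the robot. Stiff hinge (0.025 N m, under 1 N at the tab): stays where left, no latch.
- tube5: Flip-cap sample tube (may be absent), plastic, 60 g, 34 diameter x 105 high, standing loose in a rack hole with 1 mm play all round. Origin: centre of its underside, 6 above the bench, so its rim is 111 above the bench. x axis level, roughly away from the robot, to the side where the cap is hinged.
- cap5 (a joint): Flip cap of tube5: disc 37 diameter, 6 thick, with a finger tab. Hinge along the tube y axis at rim height, 20 mm from the tube axis on its +x side; tab end 48 mm from the hinge. Rad: 0 shut (cap top 7 above the rim), 1.57 upright, up to 2.2 leaning away from the robot. Stiff hinge (0.025 N m, under 1 N at the tab): stays where left, no latch.
- beaker: Bystander: glass beaker, 68 diameter x 90 high. Origin: centre of its underside. Leave it alone.
- crucible: Bystander: white lidded crucible, 46 diameter x 46 high. Origin: centre of its underside. Leave it alone.
- tweezers: Bystander: steel tweezers, 135 long, 7 thick. Origin: centre of its underside. Leave it alone.
- bottle: Bystander: amber bottle, 60 diameter x 125 high. Origin: centre of its underside. Leave it alone.
- jar: Bystander: white jar with black cap, 64 diameter x 75 high. Origin: centre of its underside. Leave it alone.
- flask: Bystander: conical flask, 72 diameter x 110 high. Origin: centre of its underside. Leave it alone.
There are look-alikes about, which are no part of the job. Leave any green or red look-alike of the spatula_narrow alone.

How it is judged:
By the outcome, as a careful person would: the job done as asked, in the order asked, and still so for the second after the job is handed in, with the robot touching nothing.
Of tube1, tube2, tube3, tube4, tube5 only 3 to 5 are there at a start; the rules pass over those that are not, and their reading is None.
At some moment in a run one of spatula_wide, spatula_mid, spatula_narrow may be knocked a few centimetres aside while the robot is not near it.
Once in a run the grip may slacken for a moment while it holds something.
It also fails if it takes over 208 s, if anything falls off the work surface, if the arm or the gripper's body presses on something with over 40 N, if the wrist force passes 120 N, or if a joint passes its speed limit or range.

### The arm

A 7-joint arm with a two-finger parallel gripper is mounted at the origin on the work surface. World frame = base frame: x ahead of the robot, y to its left, z up, the work surface at z = 0. Lengths are in m, angles in degrees, forces in N, time in s.
With the tool pointing down it reaches from about 0.425 to 0.875 m from the base axis. Payload 4.7 kg.
Tool frame: the origin (TCP) lies at the centre of the arm's flange, where the gripper is bolted on; the fingertips stand 182 mm ahead of it and the grasp point (between the pads) lies 164 mm ahead of it (env.grip_depth is the distance from the TCP to the grasp point, in m); z points along the fingers, y is the line along which they close (so a half turn about z gives the same grasp; the last joint's range is limited). The gripper opens to 87 mm and grips with 3 to 60 N. Pads are 19 mm wide; open, the fingers measure 117 mm over their backs; the gripper's body (75 mm by 190 mm) begins 51 mm behind the grasp point.
Start: joints at [68.13, 18.392, -4.016, 83.108, 1.295, 78.541, -3.26], TCP at [0.251, -0.6, 0.405] pointing down, gripper open.
Joint ranges: [-163.93, 163.93], [-17.29, 119.83], [-79.2, 71.16], [3.27, 140.29], [-89.18, 269.18], [5.43, 117.66], [-154.24, 154.24]. Speed limits (degrees/s): [147.25, 147.25, 180, 180, 180, 180, 180].

### API

Orientations are given as [roll, pitch, yaw] about the fixed x, y, z axes, in that order (R = Rz(yaw) Ry(pitch) Rx(roll)).
In Python, from cell import env gives the robot as it stands. The module is installed in compiled form; this text tells all that it offers.
- The arm moves only by the tool send_rows, never from a script. Its arguments are lists of equal length, an entry for each row: "xyz": the shift along the tool's x, y, z in m, a list of three; "rotation": the turn, a rotation vector about the tool's x, y, z in rad, a list of three; "jaw": the opening, from 0 (shut) to 1 (fully open). A call has 1 to 20 rows; each row shifts and turns the commanded pose from where the row before left it, along the tool's axes as they then stand; what a row does not reach is not made up. A row lasts 1/10 s, in which the tool goes at most 50 mm and 8.59 degrees, less where a joint would pass 70% of its speed; a pose out of reach is approached as far as the arm can. A call is refused whole if a number of a shift passes 0.05 or a number of a turn 0.15, either way. A call with a gripper value outside its range is refused whole. The fingers move at their own pace and stop on an object; "newtons" is the grip in N (left out, the last holds). Time passes only in rows, so rows that do not move let the fingers close. It gives the time, the measured TCP pose, the force, the opening and the grip force at its end, in the units of the state.
- env.get_obs(): the state, without advancing time (a new reading comes with each control period).
- env.read_camera(name): name is "scene" or "top" or "wrist"; returns a dict with "image" (384x512x3 uint8, blue, green, red), "fx", "fy", "cx", "cy" (pixels), "R" (3x3) and "t" (3): a world point X has camera coordinates R X + t. Camera axes: x right, y down, z forward; pixel columns grow to the right and rows downward; lengths in m; the calibration is good to about 2 mm. A picture is of the moment at which its call begins. There is no depth.
- env.sign_off(): hands the job in; it is judged then, once.
The state is a dict: "time_s": time; "qpos": joint angles; "joint_velocities": joint speeds; "effort": joint torques, N m; "tool_pos": TCP position; "tool_rot": TCP orientation; "force": force on the tool from outside, world axes, zero at the start; "wrist_torque": the same for the moment, N m; "grip_width": finger opening in m; "grasp_force": force on a finger pad.
Only numpy, scipy, OpenCV 4.12 (cv2) and the standard library are available. Lean on these libraries where they do the work, as an engineer would, in place of code of your own. Each camera call takes 0.05 s, during which the arm holds its last target. There are 200 camera calls.

## Working session

There is one attempt and no reset: what is moved stays moved. The work goes in short steps, Python scripts to look and compute and a tool call to move; the robot and the scene stay as the last step left them, time stands still between calls to the robot, and variables do not carry over. Pictures are saved under pics/ and viewed, at most 14 in all, crops included, and the job is handed in when it is done.

Besides the shell and the picture viewer there is one more tool, called after "Request:" by a JSON object that holds its "name" and its "arguments". send_rows: Moves the arm, as the interface text tells. Its arguments: {"type":"object","properties":{"xyz":{"type":"array"},"rotation":{"type":"array"},"jaw":{"type":"array"},"newtons":{"type":"number"}},"required":["xyz","rotation","jaw"]}

```bash
mkdir -p pics; cat > h.py <<'E'
import numpy as np,cv2
from scipy.spatial.transform import Rotation as Ro
from cell import env
def shot(n,f):
    c=env.read_camera(n); c['R']=np.array(c['R']);c['t']=np.array(c['t']); cv2.imwrite(f'pics/{f}.png',c['image']); return c
def ray(c,u,v,z):
    d=c['R'].T@np.array([(u-c['cx'])/c['fx'],(v-c['cy'])/c['fy'],1]); o=-c['R'].T@c['t']
    return o+d*(z-o[2])/d[2]
def proj(c,X):
    p=c['R']@np.array(X)+c['t']; return np.array([c['fx']*p[0]/p[2]+c['cx'],c['fy']*p[1]/p[2]+c['cy']])
E
python3 - <<'E'
from h import *
for n in('scene','top','wrist'):
    c=shot(n,n+'0'); print(n,c['fx'],c['cx'],c['cy'],-c['R'].T@c['t'],c['R'].round(3).tolist())
    np.save(n+'.npy',c,allow_pickle=True)
o=env.get_obs();print({k:np.round(v,3) for k,v in o.items()})
a=cv2.imread('pics/scene0.png');b=cv2.imread('pics/top0.png')
cv2.imwrite('pics/a.png',cv2.resize(a,(800,600)));cv2.imwrite('pics/b.png',cv2.resize(b,(800,600)))
E
```

```text
scene 449.62539005784305 260.61905225015386 196.14336397708718 [ 1.66401797 -0.73267575  1.10435304] [[0.487, 0.873, 0.02], [0.51, -0.266, -0.818], [-0.709, 0.409, -0.575]]
top 490.02353211390306 256.7262992262588 191.84596071724064 [ 0.27547887 -0.03378614  1.7030921 ] [[-0.023, -1.0, -0.005], [-0.994, 0.024, -0.108], [0.108, 0.003, -0.994]]
wrist 341.44952993392354 257.9651758748099 192.3568035620812 [ 0.3170024  -0.57234056  0.38247665] [[0.385, -0.923, -0.001], [-0.891, -0.372, 0.261], [-0.242, -0.1, -0.965]]
{'time_s': np.float64(0.15), 'qpos': array([68.13 , 18.429, -4.015, 83.159,  1.296, 78.541, -3.261]), 'joint_velocities': array([ 0.009, -0.093,  0.104, -0.188,  0.119,  0.072,  0.019]), 'effort': array([ 0.0000e+00, -4.9180e+01, -4.0400e-01, -3.1288e+01, -6.4000e-02,
        4.0000e-02,  0.0000e+00]), 'tool_pos': array([ 0.251, -0.6  ,  0.404]), 'tool_rot': array([-1.79916e+02,  6.00000e-03,  2.26780e+01]), 'force': array([ 0.209, -0.111,  0.31 ]), 'wrist_torque': array([ 0.008,  0.001, -0.088]), 'grasp_force': np.float64(0.0), 'grip_width': np.float64(0.087)}
```

View pics/a.png

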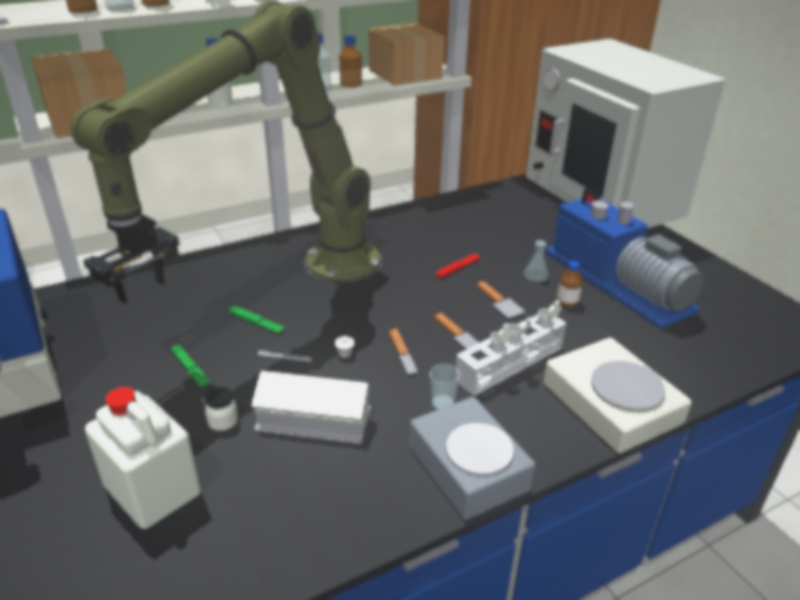

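View pics/b.png

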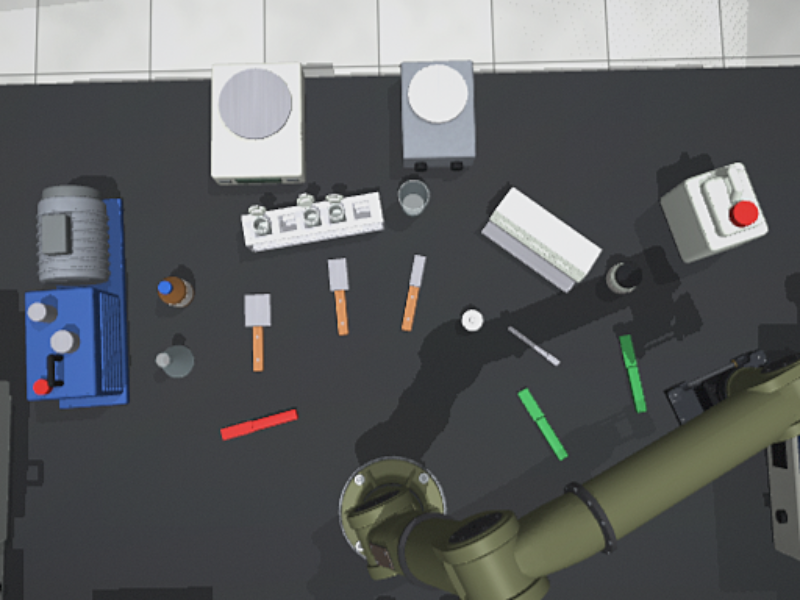

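The scene view is soft, while the top view is sharp. Pixels below are in the 800-wide top view.

- **Orange-handled spatulas:** wide at (258,330), mid at (340,295), narrow at (413,292). These three fit the description.
- **Look-alikes:** red at (260,424), green at (542,424) and (633,373). I leave these alone.
- **Rack:** around (312,220), with three tubes visible.
- **Block:** around (542,240).

Next I measure these and check them in an enlarged crop.

```bash
python3 - <<'E'
from h import *
c=np.load('top.npy',allow_pickle=True).item();s=np.load('scene.npy',allow_pickle=True).item()
im=c['image']
A=cv2.resize(im[112:170,148:282],(800,346),interpolation=cv2.INTER_CUBIC)
B=cv2.resize(im[112:196,300:396],(286,250),interpolation=cv2.INTER_CUBIC)
D=cv2.resize(s['image'][185:255,285:370],(303,250),interpolation=cv2.INTER_CUBIC)
F=cv2.resize(im[150:245,150:276],(211,250),interpolation=cv2.INTER_CUBIC)
F=cv2.resize(im[155:240,150:276],(211,250))
cv2.imwrite('pics/c.png',np.vstack([A,np.hstack([B,D,F])]))
hsv=cv2.cvtColor(im,cv2.COLOR_BGR2HSV)
m=cv2.inRange(hsv,(7,110,100),(18,255,255))
for k in cv2.findContours(m,0,2)[0]:
    if cv2.contourArea(k)<120: continue
    (u,v),wh,a=cv2.minAreaRect(k); P=[ray(c,*q,.012) for q in cv2.boxPoints(((u,v),wh,a))]
    print((u,v),wh, ray(c,u,v,.016).round(4))
    E=[(P[0]+P[1])/2,(P[1]+P[2])/2]; ctr=np.mean(P,0)
    L=P[1]-P[0],P[2]-P[1]; l=max(L,key=np.linalg.norm); 
    print('   len',[round(np.linalg.norm(x)*1000,1) for x in L],'yaw',np.degrees(np.arctan2(l[1],l[0]))%180)
E
```

```text
(165.0, 223.0) (28.0, 6.0) [0.3582 0.2892 0.016 ]
   len [np.float64(20.8), np.float64(96.5)] yaw 179.7916484665808
(218.3032989501953, 199.8360595703125) (28.337688446044922, 6.609108924865723) [0.434  0.1044 0.016 ]
   len [np.float64(23.0), np.float64(98.7)] yaw 4.286179632333983
(262.07696533203125, 197.11538696289062) (6.471832275390625, 28.43684196472168) [ 0.4398 -0.0471  0.016 ]
   len [np.float64(99.1), np.float64(22.5)] yaw 167.3878458095637
(110.19231414794922, 185.9615478515625) (14.144855499267578, 16.36365509033203) [0.4912 0.4793 0.016 ]
   len [np.float64(56.5), np.float64(50.2)] yaw 146.4967434464981
```

View pics/c.png

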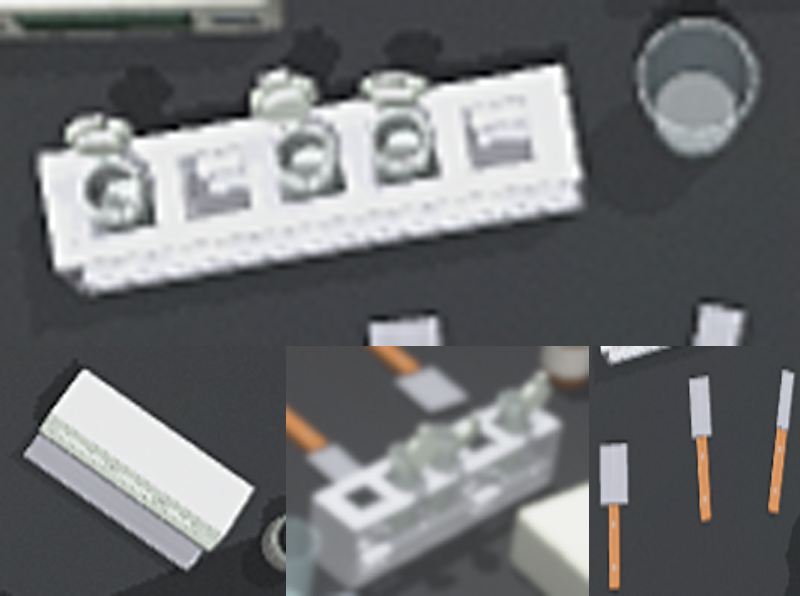

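The crop shows three tubes in the 1st, 3rd and 4th holes from the left, with crop pixels (118,190), (308,165) and (402,150). All three caps lean away from the robot. The block's slot face is the speckled strip toward the robot. Next I get the rack and block poses.

```bash
python3 - <<'E'
from h import *
c=np.load('top.npy',allow_pickle=True).item()
k=5.97
f=lambda u,v,z:ray(c,148+u/k-.5,112+v/k-.5,z)
C=[f(38,155,.08),f(560,65,.08),f(578,185,.08),f(57,268,.08)]
print('rack',np.round(C,4),[np.linalg.norm(C[i]-C[i-1]).round(4) for i in range(4)],np.mean(C,0))
for t in((118,190),(308,165),(402,150)): print('rim',f(*t,.111).round(4))
for t in((215,185),(500,132)): print('hole',f(*t,.08).round(4))
im=c['image'][112:196,300:396]
g=cv2.cvtColor(im,cv2.COLOR_BGR2HSV)
m=cv2.inRange(g,(0,0,222),(180,40,255)); 
m=cv2.morphologyEx(m,cv2.MORPH_OPEN,np.ones((3,3)))
K=max(cv2.findContours(m,0,2)[0],key=cv2.contourArea)
q=cv2.boxPoints(cv2.minAreaRect(K));print('white rect',q+[300,112])
k=2.98
b=lambda u,v,z:ray(c,300+u/k-.5,112+v/k-.5,z)
BL,BR=b(85,24,.0693),b(253,144,.0693)
FL,FR=b(50,72,.1031),b(218,190,.1031)
LL,LR=b(41,90,.0669),b(208,205,.0669)
for P,Q,o in((BL,BR,.081),(FL,FR,.0085),(LL,LR,-.0085)):
    d=P-Q; y=np.degrees(np.arctan2(-d[0],d[1])); n=np.array([np.cos(np.radians(y)),np.sin(np.radians(y)),0])
    print('len',np.linalg.norm(d).round(4),'yaw',y.round(2),'origin',((P+Q)/2-o*n).round(4))
E
```

```text
rack [[0.6445 0.3137 0.08  ]
 [0.6893 0.0175 0.08  ]
 [0.6199 0.0087 0.08  ]
 [0.5795 0.303  0.08  ]] [np.float64(0.0659), np.float64(0.2996), np.float64(0.07), np.float64(0.2971)] [0.63328758 0.16071133 0.08      ]
rim [0.6167 0.2627 0.111 ]
rim [0.6282 0.1573 0.111 ]
rim [0.6354 0.105  0.111 ]
hole [0.6248 0.2136 0.08  ]
hole [0.6514 0.0522 0.08  ]
white rect [[317.06235123 134.16166115]
 [327.56581497 119.28175545]
 [384.92610168 159.7713623 ]
 [374.42263794 174.65126801]]
len 0.2337 yaw -37.85 origin [ 0.559  -0.3203  0.0693]
len 0.2268 yaw -37.23 origin [ 0.5568 -0.3167  0.1031]
len 0.2288 yaw -36.63 origin [ 0.5582 -0.3219  0.0669]
```

Rack centre is about (0.633,0.161) with yaw 8.5°. Block origin is about (0.558,-0.320) with yaw about -37.3°. Sizes match to within a few mm. I start with the caps, first turning the tool to the rack yaw with the jaw shut.

Request:
{"name": "send_rows", "arguments": {"xyz": [[0,0,0],[0,0,0]], "rotation": [[0,0,0.124],[0,0,0.124]], "jaw": [0,0]}}

```text
time_s: 0.35
tool_pos: [0.2505, -0.5997, 0.4042]
tool_rot: [-179.9, 0.0, 8.2]
force: [-0.5, 0.1, -0.4]
grip_width: 0.0777
grasp_force: 0.0
```

```bash
cat >> h.py <<'E'
def st():
    o=env.get_obs(); p=np.array(o['tool_pos']);R=Ro.from_euler('xyz',o['tool_rot'],degrees=True)
    print('t',round(float(o['time_s']),2),'tcp',p.round(4),'rot',np.round(o['tool_rot'],2),'F',np.round(o['force'],1),'w',round(float(o['grip_width']),4),'gf',round(float(o['grasp_force']),1))
    return p,R
def go(pt,Rt=None):
    p,R=st()
    if Rt is None: Rt=R
    rv=(R.inv()*Rt).as_rotvec(); print('rotvec',rv.round(4),'shift (tool now)',R.inv().apply(pt-p).round(4),'shift (after turn)',Rt.inv().apply(pt-p).round(4))
E
python3 - <<'E'
from h import *
go(np.array([.691,.277,.404]))
E
```

```text
t 0.35 tcp [ 0.2505 -0.5997  0.4042] rot [-1.7995e+02  1.0000e-02  8.1800e+00] F [-0.5  0.1 -0.4] w 0.0777 gf 0.0
rotvec [0. 0. 0.] shift (tool now) [ 5.608e-01 -8.051e-01  8.000e-04] shift (after turn) [ 5.608e-01 -8.051e-01  8.000e-04]
```

Request:
{"name": "send_rows", "arguments": {"xyz": [[0.028,-0.0402,0],[0.028,-0.0402,0],[0.028,-0.0402,0],[0.028,-0.0402,0],[0.028,-0.0402,0],[0.028,-0.0402,0],[0.028,-0.0402,0],[0.028,-0.0402,0],[0.028,-0.0402,0],[0.028,-0.0402,0],[0.028,-0.0402,0],[0.028,-0.0402,0],[0.028,-0.0402,0],[0.028,-0.0402,0],[0.028,-0.0402,0],[0.028,-0.0402,0],[0.028,-0.0402,0],[0.028,-0.0402,0],[0.028,-0.0402,0],[0.028,-0.0402,0]], "rotation": [[0,0,0],[0,0,0],[0,0,0],[0,0,0],[0,0,0],[0,0,0],[0,0,0],[0,0,0],[0,0,0],[0,0,0],[0,0,0],[0,0,0],[0,0,0],[0,0,0],[0,0,0],[0,0,0],[0,0,0],[0,0,0],[0,0,0],[0,0,0]], "jaw": [0,0,0,0,0,0,0,0,0,0,0,0,0,0,0,0,0,0,0,0]}}

```text
time_s: 2.35
tool_pos: [0.6869, 0.2793, 0.404]
tool_rot: [180.0, 0.0, 8.4]
force: [0.8, -0.9, 1.4]
grip_width: 0.0005
grasp_force: 0.0
```

```bash
python3 - <<'E'
from h import *
go(np.array([.691,.277,.404]))
c=shot('wrist','w1');np.save('w1.npy',c,allow_pickle=True)
E
```

```text
t 2.35 tcp [0.6869 0.2793 0.404 ] rot [1.7996e+02 4.0000e-02 8.4200e+00] F [ 0.8 -0.9  1.4] w 0.0005 gf 0.0
rotvec [0. 0. 0.] shift (tool now) [ 0.0037  0.0029 -0.    ] shift (after turn) [ 0.0037  0.0029 -0.    ]
```

View pics/w1.png

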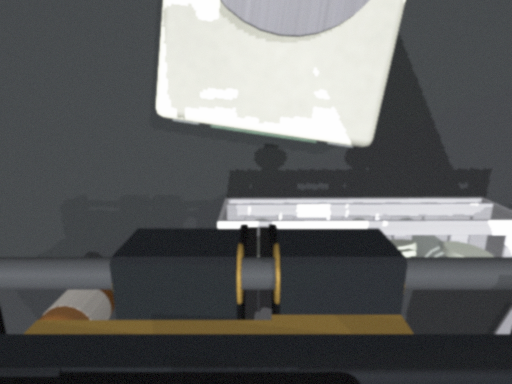

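The wrist view shows the balance ahead (front edge near row 140) and the rack with its tubes at the lower right. The space where I come down is clear. I go down behind cap 1 and sweep toward the robot.

Request:
{"name": "send_rows", "arguments": {"xyz": [[0.004,0.003,0.03],[0,0,0.03],[0,0,0.029],[0,0,0],[-0.015,0,0],[-0.015,0,0],[-0.015,0,0],[-0.015,0,0],[-0.015,0,0],[0,0,0]], "rotation": [[0,0,0],[0,0,0],[0,0,0],[0,0,0],[0,0,0],[0,0,0],[0,0,0],[0,0,0],[0,0,0],[0,0,0]], "jaw": [0,0,0,0,0,0,0,0,0,0]}}

```text
time_s: 3.4
tool_pos: [0.6152, 0.265, 0.318]
tool_rot: [180.0, -0.1, 8.5]
force: [0.1, -0.0, -0.5]
grip_width: 0.0003
grasp_force: 0.3
```

Request:
{"name": "send_rows", "arguments": {"xyz": [[0,0,0.008],[0,0,0.004],[0,0,0.002],[0,0,0]], "rotation": [[0,0,0],[0,0,0],[0,0,0],[0,0,0]], "jaw": [0,0,0,0]}}

```text
time_s: 3.8
tool_pos: [0.6166, 0.2644, 0.301]
tool_rot: [180.0, 0.0, 8.5]
force: [-0.7, 0.4, -0.5]
grip_width: 0.0005
grasp_force: 0.0
```

Request:
{"name": "send_rows", "arguments": {"xyz": [[0,0,0.001],[0,0,0.001],[0,0,0.001],[0,0,0]], "rotation": [[0,0,0],[0,0,0],[0,0,0],[0,0,0]], "jaw": [0,0,0,0]}}

```text
time_s: 4.2
tool_pos: [0.6166, 0.2647, 0.3006]
tool_rot: [180.0, -0.1, 8.5]
force: [-1.7, -0.5, 8.4]
grip_width: 0.0003
grasp_force: 4.4
```

```bash
python3 - <<'E'
from h import *
c=shot('top','t2');s=shot('scene','s2')
A=cv2.resize(c['image'][112:170,148:282],(800,346),interpolation=cv2.INTER_CUBIC)
D=cv2.resize(s['image'][165:255,285:370],(236,250),interpolation=cv2.INTER_CUBIC)
cv2.imwrite('pics/d.png',np.vstack([A,np.hstack([D,np.zeros((250,564,3),np.uint8)])]))
E
```

```text
(no output)
```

View pics/d.png

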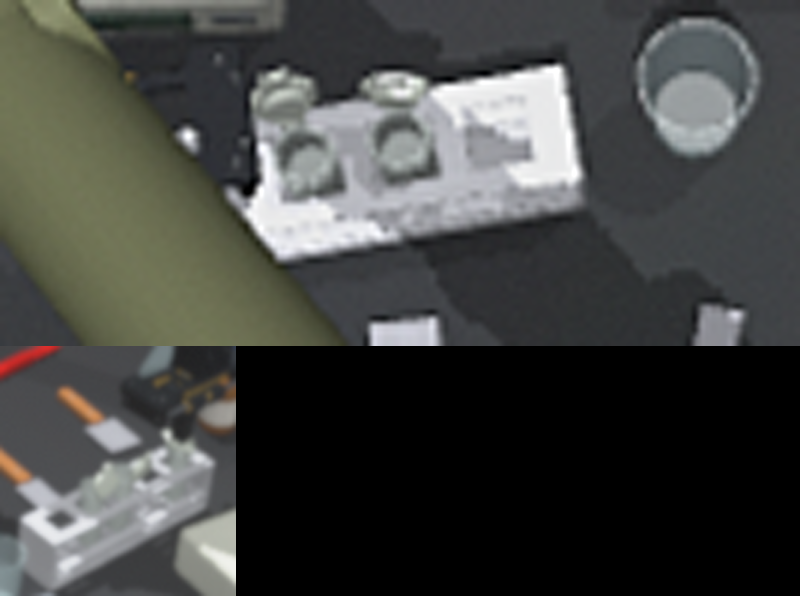

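Force rose to 8 N with the tip at 0.1186, so cap 1 is shut. Next I lift and move behind cap 2 (centre hole).

Request:
{"name": "send_rows", "arguments": {"xyz": [[0,0,-0.03],[0,0,-0.033],[0.025,0.036,0],[0.025,0.036,0],[0.025,0.036,0],[0,0,0],[0,0,0.023],[0,0,0.023],[0,0,0],[-0.015,0,0],[-0.015,0,0],[-0.015,0,0],[-0.015,0,0],[-0.015,0,0],[0,0,0],[0,0,0.008],[0,0,0.004],[0,0,0.002],[0,0,0]], "rotation": [[0,0,0],[0,0,0],[0,0,0],[0,0,0],[0,0,0],[0,0,0],[0,0,0],[0,0,0],[0,0,0],[0,0,0],[0,0,0],[0,0,0],[0,0,0],[0,0,0],[0,0,0],[0,0,0],[0,0,0],[0,0,0],[0,0,0]], "jaw": [0,0,0,0,0,0,0,0,0,0,0,0,0,0,0,0,0,0,0]}}

```text
time_s: 6.2
tool_pos: [0.6325, 0.1577, 0.3011]
tool_rot: [-180.0, 0.0, 8.5]
force: [0.3, -0.2, 0.1]
grip_width: 0.0005
grasp_force: 0.0
```

Request:
{"name": "send_rows", "arguments": {"xyz": [[0,0,0.001],[0,0,0.001],[0,0,0.001],[0,0,0]], "rotation": [[0,0,0],[0,0,0],[0,0,0],[0,0,0]], "jaw": [0,0,0,0]}}

```text
time_s: 6.6
tool_pos: [0.6325, 0.158, 0.3006]
tool_rot: [180.0, -0.1, 8.5]
force: [-2.5, -0.2, 8.7]
grip_width: 0.0006
grasp_force: 4.4
```

Cap 2 reads the same, so it is shut. On to cap 3, 54 mm further.

Request:
{"name": "send_rows", "arguments": {"xyz": [[0,0,-0.03],[0,0,-0.033],[0.025,0.018,0],[0.025,0.018,0],[0.025,0.018,0],[0,0,0],[0,0,0.023],[0,0,0.023],[0,0,0],[-0.015,0,0],[-0.015,0,0],[-0.015,0,0],[-0.015,0,0],[-0.015,0,0],[0,0,0],[0,0,0.008],[0,0,0.004],[0,0,0.002],[0,0,0]], "rotation": [[0,0,0],[0,0,0],[0,0,0],[0,0,0],[0,0,0],[0,0,0],[0,0,0],[0,0,0],[0,0,0],[0,0,0],[0,0,0],[0,0,0],[0,0,0],[0,0,0],[0,0,0],[0,0,0],[0,0,0],[0,0,0],[0,0,0]], "jaw": [0,0,0,0,0,0,0,0,0,0,0,0,0,0,0,0,0,0,0]}}

```text
time_s: 8.5
tool_pos: [0.6404, 0.1044, 0.3011]
tool_rot: [-180.0, 0.0, 8.5]
force: [0.5, 0.3, 0.6]
grip_width: 0.0001
grasp_force: 0.0
```

Request:
{"name": "send_rows", "arguments": {"xyz": [[0,0,0.001],[0,0,0.001],[0,0,0.001],[0,0,0]], "rotation": [[0,0,0],[0,0,0],[0,0,0],[0,0,0]], "jaw": [0,0,0,0]}}

```text
time_s: 8.9
tool_pos: [0.6405, 0.1044, 0.3006]
tool_rot: [180.0, -0.1, 8.5]
force: [-3.3, -1.1, 8.7]
grip_width: 0.0007
grasp_force: 4.5
```

Request:
{"name": "send_rows", "arguments": {"xyz": [[0,0,-0.04],[0,0,-0.04],[-0.0353,0.0333,-0.01],[-0.0353,0.0333,-0.01],[-0.0353,0.0333,0],[-0.0353,0.0333,0],[-0.0353,0.0333,0],[-0.0353,0.0333,0],[-0.0353,0.0333,0],[-0.0353,0.0333,0],[0,0,0],[0,0,0],[0,0,0],[0,0,0],[0,0,0],[0,0,0],[0,0,0]], "rotation": [[0,0,0],[0,0,0],[0,0,0],[0,0,0],[0,0,0],[0,0,0],[0,0,0],[0,0,0],[0,0,0],[0,0,0],[0,0,0.133],[0,0,0.133],[0,0,0.133],[0,0,0.133],[0,0,0.133],[0,0,0.133],[0,0,0]], "jaw": [0,0,0,0,1,1,1,1,1,1,1,1,1,1,1,1,1]}}

```text
time_s: 10.6
tool_pos: [0.4001, -0.2008, 0.3987]
tool_rot: [180.0, -0.0, -37.3]
force: [-0.3, -0.1, -0.2]
grip_width: 0.0859
grasp_force: 0.0
```

```bash
python3 - <<'E'
from h import *
st()
c=shot('top','t3');w=shot('wrist','w3');np.save('w3.npy',w,allow_pickle=True);np.save('t3.npy',c,allow_pickle=True)
A=cv2.resize(c['image'][105:245,145:285],(400,400),interpolation=cv2.INTER_CUBIC)
B=cv2.resize(w['image'],(400,300))
cv2.imwrite('pics/e.png',np.hstack([A,np.vstack([B,np.zeros((100,400,3),np.uint8)])]))
E
```

```text
t 10.6 tcp [ 0.4001 -0.2008  0.3987] rot [ 1.7999e+02 -1.0000e-02 -3.7270e+01] F [-0.3 -0.1 -0.2] w 0.0859 gf 0.0
```

View pics/e.png

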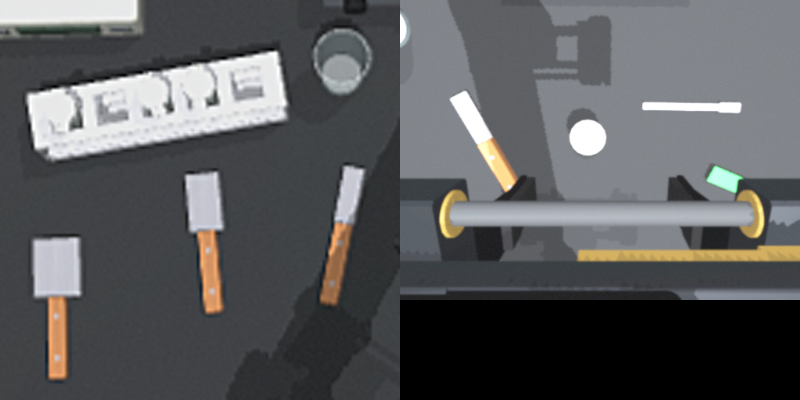

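```bash
python3 - <<'E'
from h import *
w=np.load('w3.npy',allow_pickle=True).item();c=np.load('t3.npy',allow_pickle=True).item()
print(-w['R'].T@w['t'],w['R'].round(2).tolist())
print('crucible top',ray(c,302,205,.046),'wrist',ray(w,588*1.28-512,137*1.28,.046))
print('block in wrist',proj(w,[.558,-.32,.085]))
print('tweezers top',ray(c,341,221,.007),'wrist',ray(w,690*1.28-512,107*1.28,.007))
E
```

```text
[ 0.45764766 -0.24423993  0.37741918] [[-0.6, -0.8, 0.0], [-0.77, 0.58, 0.26], [-0.21, 0.16, -0.97]]
crucible top [ 0.40685897 -0.18152981  0.046     ] wrist [ 0.41047221 -0.18701376  0.046     ]
block in wrist [257.7803472  -78.25811203]
tweezers top [ 0.35133822 -0.31785596  0.007     ] wrist [ 0.3534817  -0.31831602  0.007     ]
```

All three caps are shut in this view: white discs over the rims, nothing leaning. The spatulas have not moved. The wrist camera looks back toward the fingers, so I tilt the tool to see the block's slots and refine its pose.

Request:
{"name": "send_rows", "arguments": {"xyz": [[0,0,0],[0,0,0],[0,0,0],[0,0,0],[0,0,0],[0,0,0]], "rotation": [[0,0.122,0],[0,0.122,0],[0,0.122,0],[0,0.122,0],[0,0.122,0],[0,0,0]], "jaw": [1,1,1,1,1,1]}}

```text
time_s: 11.3
tool_pos: [0.4033, -0.2013, 0.3981]
tool_rot: [179.6, -31.4, -36.9]
force: [-0.2, -0.3, -0.1]
grip_width: 0.0869
grasp_force: 0.0
```

```bash
python3 - <<'E'
from h import *
st()
w=shot('wrist','w4');np.save('w4.npy',w,allow_pickle=True)
v=cv2.resize(w['image'],(800,600))
cv2.imwrite('pics/f.png',v)
E
```

```text
t 11.3 tcp [ 0.4033 -0.2013  0.3981] rot [179.58 -31.44 -36.91] F [-0.2 -0.3 -0.1] w 0.0869 gf 0.0
```

View pics/f.png

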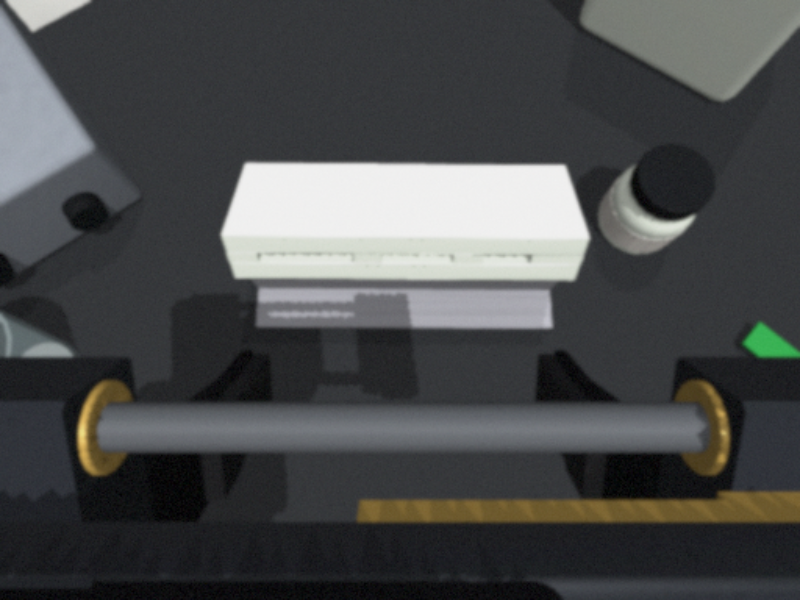

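The wrist view shows the block square on. The front top edge runs from (222,236) to (588,239), the back edge from (245,163) to (567,165), and the lower face edge from (236,278) to (577,280). The slots run wide, mid, narrow from left to right.

```bash
python3 - <<'E'
from h import *
w=np.load('w4.npy',allow_pickle=True).item()
k=1.5625
b=lambda u,v,z:ray(w,u/k-.2,v/k-.2,z)
for a,q,o,z in(((245,163),(567,165),.081,.0693),((222,236),(588,239),.0085,.1031),((236,278),(577,280),-.0085,.0669)):
    P=b(*a,z);Q=b(*q,z);d=P-Q; y=np.degrees(np.arctan2(-d[0],d[1])); n=np.array([np.cos(np.radians(y)),np.sin(np.radians(y)),0])
    print('len',np.linalg.norm(d).round(4),'yaw',y.round(2),'origin',((P+Q)/2-o*n).round(4))
# slots: left/right ends in wrist px
for a,q in(((258,257),(353,259)),((380,259),(454,261)),((483,260),(532,261))):
    P=b(*a,.085);Q=b(*q,.085);print('slot w',np.linalg.norm(P-Q).round(4),((P+Q)/2).round(4))
O=np.array([.5575,-.3195]);y=np.radians(-37.3)
for s in(.066,-.008,-.068): print(O+s*np.array([-np.sin(y),np.cos(y)]))
# spatulas in current top view
c=np.load('t3.npy',allow_pickle=True).item();hsv=cv2.cvtColor(c['image'],cv2.COLOR_BGR2HSV)
m=cv2.inRange(hsv,(7,110,60),(18,255,255))
for K in cv2.findContours(m,0,2)[0]:
    if cv2.contourArea(K)<120: continue
    r=cv2.minAreaRect(K);P=[ray(c,*q,.016) for q in cv2.boxPoints(r)]
    L=P[1]-P[0],P[2]-P[1]; l=max(L,key=np.linalg.norm)
    print(np.mean(P,0).round(4),[round(np.linalg.norm(x)*1000,1) for x in L],np.degrees(np.arctan2(l[1],l[0]))%180)
E
```

```text
len 0.2364 yaw -37.34 origin [ 0.5584 -0.3235  0.0693]
len 0.2324 yaw -37.5 origin [ 0.5589 -0.3227  0.1031]
len 0.236 yaw -37.38 origin [ 0.5591 -0.3247  0.0669]
slot w 0.063 [ 0.5998 -0.271   0.085 ]
slot w 0.0491 [ 0.5541 -0.3292  0.085 ]
slot w 0.0325 [ 0.5177 -0.3769  0.085 ]
[ 0.59749523 -0.26699875]
[ 0.55265209 -0.32586379]
[ 0.51629279 -0.3735922 ]
[0.3584 0.2892 0.016 ] [np.float64(20.7), np.float64(96.3)] 179.79164846658082
[0.4341 0.1045 0.016 ] [np.float64(22.9), np.float64(98.5)] 4.286179632333983
[ 0.4407 -0.047   0.016 ] [np.float64(97.5), np.float64(21.8)] 167.3878091577294
[0.4923 0.4781 0.016 ] [np.float64(59.0), np.float64(57.7)] 156.48047876231036
```

The slot widths come out at 63, 49 and 32.5 mm, which confirms them. Slot mouths: wide (.5988,-.2700), mid (.5536,-.3287), narrow (.5172,-.3762), yaw -37.4°. I fetch the narrow spatula first.

```bash
python3 - <<'E'
from h import *
go(np.array([.4573,-.0507,.26]),Ro.from_euler('xyz',[180,0,-12.6],degrees=True))
E
```

```text
t 11.35 tcp [ 0.4033 -0.2015  0.3985] rot [179.59 -31.39 -36.97] F [-0.5  0.8 -0.9] w 0.0869 gf 0.0
rotvec [ 0.1233 -0.538  -0.4165] shift (tool now) [-0.1127 -0.1536  0.0924] shift (after turn) [ 0.0198 -0.159   0.1385]
```

Request:
{"name": "send_rows", "arguments": {"xyz": [[0,0,0],[0,0,0],[0,0,0],[0,0,0],[0,0,0],[0,0,0],[0.005,-0.04,0.02],[0.005,-0.04,0.02],[0.005,-0.04,0.02],[0.005,-0.039,0.02],[0,0,0.03],[0,0,0.0285],[0,0,0]], "rotation": [[0.0206,-0.0897,-0.0694],[0.0206,-0.0897,-0.0694],[0.0206,-0.0897,-0.0694],[0.0206,-0.0897,-0.0694],[0.0206,-0.0897,-0.0694],[0.0206,-0.0897,-0.0694],[0,0,0],[0,0,0],[0,0,0],[0,0,0],[0,0,0],[0,0,0],[0,0,0]], "jaw": [0.7,0.7,0.7,0.7,0.7,0.7,0.7,0.7,0.7,0.7,0.7,0.7,0.7]}}

```text
time_s: 12.65
tool_pos: [0.4565, -0.0532, 0.2576]
tool_rot: [-179.9, 0.4, -12.9]
force: [-0.8, -0.1, -0.2]
grip_width: 0.0606
grasp_force: 0.0
```

```bash
cat >> h.py <<'E'
def spat():
    out=[]
    c=env.read_camera('top');c['R']=np.array(c['R']);c['t']=np.array(c['t'])
    w=env.read_camera('wrist');w['R']=np.array(w['R']);w['t']=np.array(w['t'])
    for nm,c,a in(('top',c,100),('wrist',w,400)):
        m=cv2.inRange(cv2.cvtColor(c['image'],cv2.COLOR_BGR2HSV),(7,100,60),(18,255,255))
        for K in cv2.findContours(m,0,2)[0]:
            if cv2.contourArea(K)<a: continue
            P=[ray(c,*q,.016) for q in cv2.boxPoints(cv2.minAreaRect(K))]
            L=P[1]-P[0],P[2]-P[1]; l=max(L,key=np.linalg.norm)
            print(nm,np.mean(P,0).round(4),[round(np.linalg.norm(x)*1000,1) for x in L],round(np.degrees(np.arctan(l[1]/l[0])),2))
    cv2.imwrite('pics/w.png',w['image']);return w
E
python3 - <<'E'
from h import *
go(np.array([.4573,-.0507,.185]),Ro.from_euler('xyz',[180,0,-12.6],degrees=True))
spat()
E
```

```text
t 12.65 tcp [ 0.4565 -0.0532  0.2576] rot [-179.91    0.36  -12.93] F [-0.8 -0.1 -0.2] w 0.0606 gf 0.0
rotvec [-0.0015  0.0063 -0.0057] shift (tool now) [ 0.0007 -0.0025  0.0726] shift (after turn) [ 0.0003 -0.0026  0.0726]
top [0.3584 0.2892 0.016 ] [np.float64(20.7), np.float64(96.3)] -0.21
top [0.4341 0.1045 0.016 ] [np.float64(22.9), np.float64(98.5)] 4.29
top [0.4923 0.4781 0.016 ] [np.float64(59.0), np.float64(57.7)] -23.52
wrist [ 0.4561 -0.0527  0.016 ] [np.float64(21.7), np.float64(69.7)] -12.28
```

View pics/w.png

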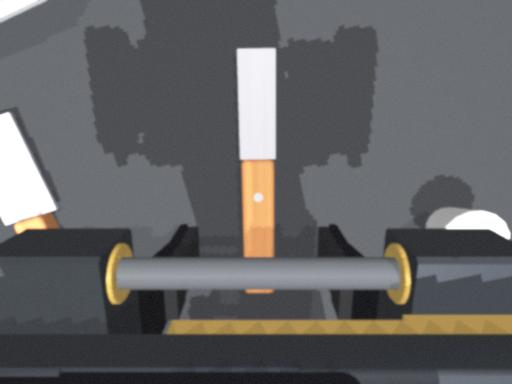

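The narrow spatula is centred between the fingers, with its shoulder at (258,160). It matches the top-view position to 2 mm. I go down and grip it.

Request:
{"name": "send_rows", "arguments": {"xyz": [[0,-0.001,0.025],[0,0,0.025],[0,0,0.0225],[0,0,0],[0,0,0],[0,0,0],[0,0,0],[0,0,0],[0,0,0],[0,0,0]], "rotation": [[-0.001,0.006,-0.006],[0,0,0],[0,0,0],[0,0,0],[0,0,0],[0,0,0],[0,0,0],[0,0,0],[0,0,0],[0,0,0]], "jaw": [0.7,0.7,0.7,0.7,0,0,0,0,0,0], "newtons": 45}}

```text
time_s: 13.75
tool_pos: [0.4588, -0.0521, 0.1882]
tool_rot: [179.9, -0.5, -12.6]
force: [-0.6, -0.1, 1.0]
grip_width: 0.0213
grasp_force: 45.0
```

```bash
cat >> h.py <<'E'
SL=dict(wide=(.5988,-.2700),mid=(.5536,-.3287),narrow=(.5172,-.3762))
def slot(nm,back,gx,up):
    # TCP target: spatula shoulder 'back' m before home; gx grasp behind shoulder; up: grasp point above spatula midplane
    R=Ro.from_euler('xyz',[180,0,-37.4],degrees=True)*Ro.from_rotvec([0,-np.radians(25),0])
    x,z=R.apply([1,0,0]),R.apply([0,0,1])
    return np.array([*SL[nm],.085])-(back+gx)*x-(up+.164)*z, R
E
python3 - <<'E'
from h import *
p,_=st(); up=p[2]-.164-.008
print(up)
pt,R=slot('narrow',.12,.033,up); print(pt,R.as_euler('xyz',degrees=True),R.apply([1,0,0])); go(pt,R)
E
```

```text
t 13.75 tcp [ 0.4588 -0.0521  0.1882] rot [179.93  -0.46 -12.61] F [-0.6 -0.1  1. ] w 0.0213 gf 45.0
0.01619589161495872
[ 0.46754033 -0.33823232  0.31297353] [180.   25.  -37.4] [ 0.71998416 -0.55046945 -0.42261826]
t 13.75 tcp [ 0.4588 -0.0521  0.1882] rot [179.93  -0.46 -12.61] F [-0.6 -0.1  1. ] w 0.0213 gf 45.0
rotvec [ 0.094  -0.4376  0.426 ] shift (tool now) [ 0.072   0.2775 -0.1238] shift (after turn) [ 0.1111  0.222  -0.1895]
```

Gripped: width 21.3 mm at 45 N. I lift and turn to the slot attitude.

Request:
{"name": "send_rows", "arguments": {"xyz": [[0,0,-0.03],[0,0,-0.035],[0,0,-0.035],[0,0,-0.025],[0,0,0],[0,0,0],[0,0,0],[0,0,0],[0,0,0],[0,0,0],[0,0,0]], "rotation": [[0,0,0],[0,0,0],[0,0,0],[0,0,0],[0.0157,-0.0729,0.071],[0.0157,-0.0729,0.071],[0.0157,-0.0729,0.071],[0.0157,-0.0729,0.071],[0.0157,-0.0729,0.071],[0.0157,-0.0729,0.071],[0,0,0]], "jaw": [0,0,0,0,0,0,0,0,0,0,0]}}

```text
time_s: 14.85
tool_pos: [0.458, -0.0523, 0.3121]
tool_rot: [180.0, 25.1, -37.5]
force: [-0.1, -0.2, -0.4]
grip_width: 0.0215
grasp_force: 45.0
```

```bash
python3 - <<'E'
from h import *
pt,R=slot('narrow',.11,.032,.016); go(pt,R)
E
```

```text
t 14.85 tcp [ 0.458  -0.0523  0.3121] rot [179.99  25.13 -37.49] F [-0.1 -0.2 -0.4] w 0.0215 gf 45.0
rotvec [-0.0004  0.0023 -0.0014] shift (tool now) [ 0.175   0.221  -0.0777] shift (after turn) [ 0.1749  0.2213 -0.0772]
```

Request:
{"name": "send_rows", "arguments": {"xyz": [[0.0219,0.0277,-0.0097],[0.0219,0.0277,-0.0097],[0.0219,0.0277,-0.0097],[0.0219,0.0277,-0.0097],[0.0219,0.0277,-0.0097],[0.0219,0.0277,-0.0097],[0.0219,0.0277,-0.0097],[0.0219,0.0277,-0.0097],[0,0,0],[0,0,0]], "rotation": [[0,0,0],[0,0,0],[0,0,0],[0,0,0],[0,0,0],[0,0,0],[0,0,0],[0,0,0],[0,0.002,-0.001],[0,0,0]], "jaw": [0,0,0,0,0,0,0,0,0,0]}}

```text
time_s: 15.85
tool_pos: [0.4751, -0.3446, 0.3087]
tool_rot: [-179.9, 24.9, -37.3]
force: [1.0, 0.4, -0.7]
grip_width: 0.0217
grasp_force: 45.0
```

```bash
python3 - <<'E'
from h import *
pt,R=slot('narrow',.11,.032,.016); go(pt,R)
w=shot('wrist','w5');np.save('w5.npy',w,allow_pickle=True)
s=shot('scene','s5')
cv2.imwrite('pics/g.png',np.hstack([cv2.resize(w['image'],(480,360)),cv2.resize(s['image'][190:310,130:230],(300,360),interpolation=cv2.INTER_CUBIC)]))
E
```

```text
t 15.85 tcp [ 0.4751 -0.3446  0.3087] rot [-179.94   24.87  -37.34] F [ 1.   0.4 -0.7] w 0.0217 gf 45.0
rotvec [-0.0007 -0.0023  0.0009] shift (tool now) [ 0.0002 -0.0005  0.0005] shift (after turn) [ 0.0002 -0.0005  0.0005]
```

View pics/g.png

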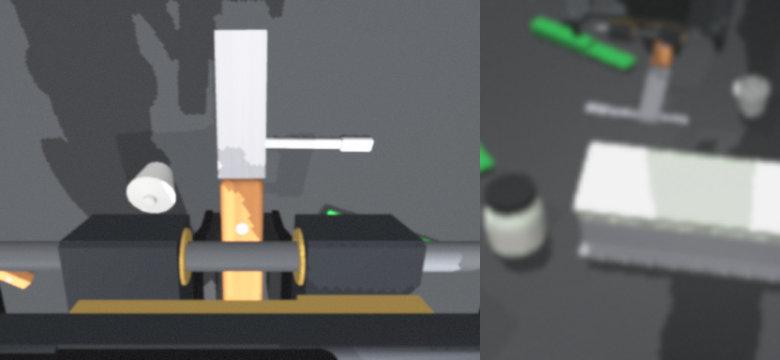

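The spatula is held straight: blade tip corners at (214,30) and (267,30), shoulder at row 178. I compare this with the predicted projection.

```bash
python3 - <<'E'
from h import *
w=np.load('w5.npy',allow_pickle=True).item()
p,R=st()
f=lambda x,y,z:(proj(w,p+R.apply([.032+x,y,.164+.016+z]))/1.0667).round(1)
print('tip L/R',f(.07,-.012,0),f(.07,.012,0),'base',f(0,-.012,0),f(0,.012,0),'handle top',f(0,-.011,-.008),f(0,.011,-.008))
E
```

```text
t 15.95 tcp [ 0.4758 -0.3427  0.3091] rot [-179.89   24.9   -37.17] F [ 0.6  0.2 -0.6] w 0.0216 gf 45.0
tip L/R [211.3  28.9] [263.9  28.8] base [215.1 177.3] [261.8 177.2] handle top [215.8 181.4] [260.7 181.3]
```

The match is within about 1.4 mm laterally. That is the wrist camera's bias, so I shift the slot estimate 1.5 mm toward the top camera's reading. Inserting now.

```bash
sed -i 's/^SL=.*/SL=dict(wide=(.5997,-.2688),mid=(.5545,-.3275),narrow=(.5181,-.3750))/' h.py; python3 - <<'E'
from h import *
for i in range(4): env.read_camera('wrist'); pt,R=slot('narrow',.11,.032,.016); go(pt,R)
E
```

```text
t 16.0 tcp [ 0.4758 -0.3426  0.3092] rot [-179.9    24.89  -37.15] F [-0.3  0.3 -0.5] w 0.0214 gf 45.0
rotvec [ 0.     -0.0019  0.0039] shift (tool now) [0.001  0.0001 0.0007] shift (after turn) [0.001  0.0001 0.0007]
t 16.05 tcp [ 0.4758 -0.3426  0.3093] rot [-179.91   24.89  -37.16] F [-0.3 -0.4 -0.8] w 0.0212 gf 45.0
rotvec [ 0.0002 -0.002   0.0039] shift (tool now) [0.0011 0.0001 0.0007] shift (after turn) [0.0011 0.0001 0.0007]
t 16.1 tcp [ 0.4758 -0.3428  0.3093] rot [-179.93   24.89  -37.18] F [ 0.4 -0.5 -0.9] w 0.0212 gf 45.0
rotvec [ 0.0003 -0.002   0.0034] shift (tool now) [ 0.001  -0.0001  0.0008] shift (after turn) [ 0.001  -0.0001  0.0008]
t 16.15 tcp [ 0.4757 -0.343   0.3093] rot [-179.94   24.88  -37.21] F [ 0.2  0.5 -0.3] w 0.0215 gf 45.0
rotvec [ 0.0003 -0.0021  0.003 ] shift (tool now) [ 0.001  -0.0003  0.0008] shift (after turn) [ 0.001  -0.0003  0.0008]
```

Request:
{"name": "send_rows", "arguments": {"xyz": [[0.01,0,0.001],[0.01,0,0],[0.01,0,0],[0.01,0,0],[0.006,0,0],[0.006,0,0],[0.006,0,0],[0,0,0]], "rotation": [[0,-0.002,0.003],[0,0,0],[0,0,0],[0,0,0],[0,0,0],[0,0,0],[0,0,0],[0,0,0]], "jaw": [0,0,0,0,0,0,0,0]}}

```text
time_s: 16.95
tool_pos: [0.517, -0.3762, 0.2831]
tool_rot: [180.0, 25.0, -37.5]
force: [-0.5, 0.5, -1.1]
grip_width: 0.0215
grasp_force: 45.0
```

Inside the mouth with no force. I keep going.

Request:
{"name": "send_rows", "arguments": {"xyz": [[0.01,0,0],[0.01,0,0],[0.01,0,0],[0.008,0,0],[0.005,0,0],[0,0,0]], "rotation": [[0,0,0],[0,0,0],[0,0,0],[0,0,0],[0,0,0],[0,0,0]], "jaw": [0,0,0,0,0,0]}}

```text
time_s: 17.55
tool_pos: [0.548, -0.3999, 0.2646]
tool_rot: [180.0, 25.1, -37.5]
force: [-0.2, -0.3, -0.6]
grip_width: 0.0212
grasp_force: 45.0
```

```bash
python3 - <<'E'
from h import *
pt,R=slot('narrow',0,.032,.016); go(pt,R)
E
```

```text
t 17.55 tcp [ 0.548  -0.3999  0.2646] rot [179.96  25.06 -37.53] F [-0.2 -0.3 -0.6] w 0.0212 gf 45.0
rotvec [-0.0004  0.0011 -0.0021] shift (tool now) [ 0.0087 -0.0016 -0.0008] shift (after turn) [ 0.0087 -0.0016 -0.0008]
```

Request:
{"name": "send_rows", "arguments": {"xyz": [[0.003,-0.001,0],[0.003,0,0],[0.002,0,0],[0.001,0,0],[0.001,0,0],[0.001,0,0],[0,0,0]], "rotation": [[0,0,0],[0,0,0],[0,0,0],[0,0,0],[0,0,0],[0,0,0],[0,0,0]], "jaw": [0,0,0,0,0,0,0]}}

```text
time_s: 18.25
tool_pos: [0.5562, -0.4049, 0.2608]
tool_rot: [180.0, 25.0, -37.5]
force: [-0.1, 0.6, -0.8]
grip_width: 0.0216
grasp_force: 45.0
```

Request:
{"name": "send_rows", "arguments": {"xyz": [[0.001,0,0],[0.001,0,0],[0.001,0,0],[0.001,0,0],[0,0,0]], "rotation": [[0,0,0],[0,0,0],[0,0,0],[0,0,0],[0,0,0]], "jaw": [0,0,0,0,0]}}

```text
time_s: 18.75
tool_pos: [0.5582, -0.4064, 0.2597]
tool_rot: [180.0, 25.3, -37.5]
force: [-4.5, 3.5, 4.6]
grip_width: 0.0215
grasp_force: 45.0
```

```bash
python3 - <<'E'
from h import *
pt,R=slot('narrow',0,.032,.016); go(pt,R)
E
```

```text
t 18.75 tcp [ 0.5582 -0.4064  0.2597] rot [179.95  25.29 -37.52] F [-4.5  3.5  4.6] w 0.0215 gf 45.0
rotvec [-0.0001  0.0051 -0.0019] shift (tool now) [-0.0044 -0.0006 -0.0001] shift (after turn) [-0.0044 -0.0006 -0.0002]
```

Contact along the slot axis at about 7 N. I push slightly more so it is fully home, then let go and back off.

Request:
{"name": "send_rows", "arguments": {"xyz": [[0.001,0,0],[0.001,0,0],[0,0,0]], "rotation": [[0,0,0],[0,0,0],[0,0,0]], "jaw": [0,0,0]}}

```text
time_s: 19.05
tool_pos: [0.5589, -0.4069, 0.2593]
tool_rot: [179.9, 25.5, -37.5]
force: [-7.7, 6.4, 8.1]
grip_width: 0.0216
grasp_force: 45.0
```

Request:
{"name": "send_rows", "arguments": {"xyz": [[0,0,0],[0,0,0],[0,0,0],[0,0,-0.02],[0,0,-0.03],[0,0,-0.04],[0,0,0]], "rotation": [[0,0,0],[0,0,0],[0,0,0],[0,0,0],[0,0,0],[0,0,0],[0,0,0]], "jaw": [0.5,0.5,0.5,0.5,0.5,0.5,0.5]}}

```text
time_s: 19.75
tool_pos: [0.5924, -0.4326, 0.3455]
tool_rot: [-180.0, 24.4, -37.5]
force: [-0.4, 0.3, 1.5]
grip_width: 0.0435
grasp_force: 0.0
```

```bash
python3 - <<'E'
from h import *
spat(); p,R=st()
w=cv2.imread('pics/w.png');s=shot('scene','s6')
cv2.imwrite('pics/i.png',np.hstack([cv2.resize(w,(480,360)),cv2.resize(s['image'][190:310,130:230],(300,360),interpolation=cv2.INTER_CUBIC)]))
go(np.array([.451,.1058,.29]),Ro.from_euler('xyz',[180,0,4.3],degrees=True))
E
```

```text
top [0.3584 0.2892 0.016 ] [np.float64(20.7), np.float64(96.3)] -0.21
top [0.4338 0.1046 0.016 ] [np.float64(23.2), np.float64(99.1)] 4.29
top [0.4923 0.4781 0.016 ] [np.float64(59.0), np.float64(57.7)] -23.52
top [ 0.4912 -0.3609  0.016 ] [np.float64(94.8), np.float64(23.0)] -35.58
wrist [ 0.4227 -0.3021  0.016 ] [np.float64(30.2), np.float64(132.3)] -35.93
t 19.85 tcp [ 0.5912 -0.4316  0.3406] rot [179.98  24.85 -37.53] F [-0.8 -0.2 -0.6] w 0.0436 gf 0.0
t 19.9 tcp [ 0.5907 -0.4314  0.3392] rot [179.96  25.01 -37.53] F [-0.5 -0.2 -0.7] w 0.0436 gf 0.0
rotvec [-0.1587  0.4171 -0.7181] shift (tool now) [-0.3761 -0.341   0.2296] shift (after turn) [-0.099  -0.5461  0.0492]
```

View pics/i.png

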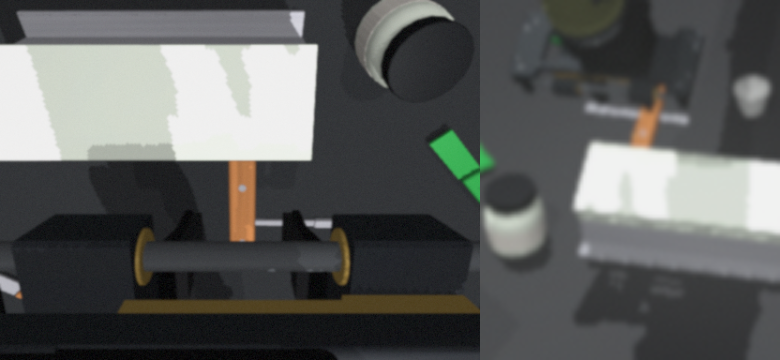

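The narrow spatula is home: its handle runs straight out of the block face at (240,160) with no blade showing. Next is the mid spatula, which has not moved (handle centre .434,.1045, yaw 4.3°).

Request:
{"name": "send_rows", "arguments": {"xyz": [[0,0,0],[0,0,0],[0,0,0],[0,0,0],[0,0,0],[0,0,0],[0,0,0],[-0.008,-0.0455,0],[-0.008,-0.0455,0],[-0.008,-0.0455,0],[-0.008,-0.0455,0],[-0.008,-0.0455,0],[-0.008,-0.0455,0],[-0.008,-0.0455,0],[-0.008,-0.0455,0],[-0.008,-0.0455,0],[-0.008,-0.0455,0.02],[-0.008,-0.0455,0.02],[-0.008,0,0.02],[0,0,0.015],[0,0,0]], "rotation": [[-0.0227,0.0596,-0.1026],[-0.0227,0.0596,-0.1026],[-0.0227,0.0596,-0.1026],[-0.0227,0.0596,-0.1026],[-0.0227,0.0596,-0.1026],[-0.0227,0.0596,-0.1026],[-0.0227,0.0596,-0.1026],[0,0,0],[0,0,0],[0,0,0],[0,0,0],[0,0,0],[0,0,0],[0,0,0],[0,0,0],[0,0,0],[0,0,0],[0,0,0],[0,0,0],[0,0,0],[0,0,0]], "jaw": [0.7,0.7,0.7,0.7,0.7,0.7,0.7,0.7,0.7,0.7,0.7,0.7,0.7,0.7,0.7,0.7,0.7,0.7,0.7,0.7,0.7]}}

```text
invalid input
```

Request:
{"name": "send_rows", "arguments": {"xyz": [[0,0,0],[0,0,0],[0,0,0],[0,0,0],[0,0,0],[0,0,0],[0,0,0],[-0.008,-0.0455,0],[-0.008,-0.0455,0],[-0.008,-0.0455,0],[-0.008,-0.0455,0],[-0.008,-0.0455,0],[-0.008,-0.0455,0],[-0.008,-0.0455,0],[-0.008,-0.0455,0],[-0.008,-0.0455,0],[-0.008,-0.0455,0.01],[-0.008,-0.0455,0.01],[-0.008,-0.0455,0.02],[0,0,0.02]], "rotation": [[-0.0227,0.0596,-0.1026],[-0.0227,0.0596,-0.1026],[-0.0227,0.0596,-0.1026],[-0.0227,0.0596,-0.1026],[-0.0227,0.0596,-0.1026],[-0.0227,0.0596,-0.1026],[-0.0227,0.0596,-0.1026],[0,0,0],[0,0,0],[0,0,0],[0,0,0],[0,0,0],[0,0,0],[0,0,0],[0,0,0],[0,0,0],[0,0,0],[0,0,0],[0,0,0],[0,0,0]], "jaw": [0.7,0.7,0.7,0.7,0.7,0.7,0.7,0.7,0.7,0.7,0.7,0.7,0.7,0.7,0.7,0.7,0.7,0.7,0.7,0.7]}}

```text
time_s: 21.9
tool_pos: [0.4511, 0.1118, 0.2788]
tool_rot: [-179.9, 0.0, 4.9]
force: [0.8, -1.2, -0.0]
grip_width: 0.0609
grasp_force: 0.0
```

```bash
python3 - <<'E'
from h import *
spat()
go(np.array([.451,.1058,.185]),Ro.from_euler('xyz',[180,0,4.3],degrees=True))
E
```

```text
top [0.3584 0.2892 0.016 ] [np.float64(20.7), np.float64(96.3)] -0.21
top [0.4923 0.4781 0.016 ] [np.float64(59.0), np.float64(57.7)] -23.52
top [ 0.4839 -0.3708  0.016 ] [np.float64(96.0), np.float64(23.1)] -28.64
wrist [0.4456 0.1036 0.016 ] [np.float64(21.0), np.float64(79.7)] 5.57
t 22.0 tcp [0.4514 0.1062 0.2766] rot [179.95   0.4    4.51] F [-0.  -1.8 -1.3] w 0.0604 gf 0.0
rotvec [0.0009 0.0069 0.0036] shift (tool now) [0.0002 0.0003 0.0916] shift (after turn) [-0.0004  0.0003  0.0916]
```

Request:
{"name": "send_rows", "arguments": {"xyz": [[0,0.001,0.03],[0,0,0.03],[0,0,0.0325],[0,0,0],[0,0,0],[0,0,0],[0,0,0],[0,0,0],[0,0,0],[0,0,0],[0,0,0]], "rotation": [[0,0.006,0.002],[0,0,0],[0,0,0],[0,0,0],[0,0,0],[0,0,0],[0,0,0],[0,0,0],[0,0,0],[0,0,0],[0,0,0]], "jaw": [0.7,0.7,0.7,0.7,0.7,0,0,0,0,0,0], "newtons": 45}}

```text
time_s: 23.1
tool_pos: [0.4545, 0.1046, 0.1876]
tool_rot: [180.0, -0.4, 4.2]
force: [-0.7, 0.0, 1.0]
grip_width: 0.0219
grasp_force: 45.0
```

```bash
python3 - <<'E'
from h import *
p,_=st(); print('up',p[2]-.172)
pt,R=slot('mid',.11,.033,.015); go(pt,R)
c=env.read_camera('top')['image']; cv2.imwrite('pics/j.png',cv2.resize(c[110:260,270:420],(600,600),interpolation=cv2.INTER_CUBIC))
E
```

```text
t 23.1 tcp [0.4545 0.1046 0.1876] rot [179.99  -0.35   4.19] F [-0.7  0.   1. ] w 0.0219 gf 45.0
up 0.015552249412819075
t 23.1 tcp [0.4545 0.1046 0.1876] rot [179.99  -0.35   4.19] F [-0.7  0.   1. ] w 0.0219 gf 45.0
rotvec [ 0.1564 -0.4228  0.7148] shift (tool now) [ 0.0286  0.4025 -0.1198] shift (after turn) [ 0.2102  0.2825 -0.2306]
```

View pics/j.png

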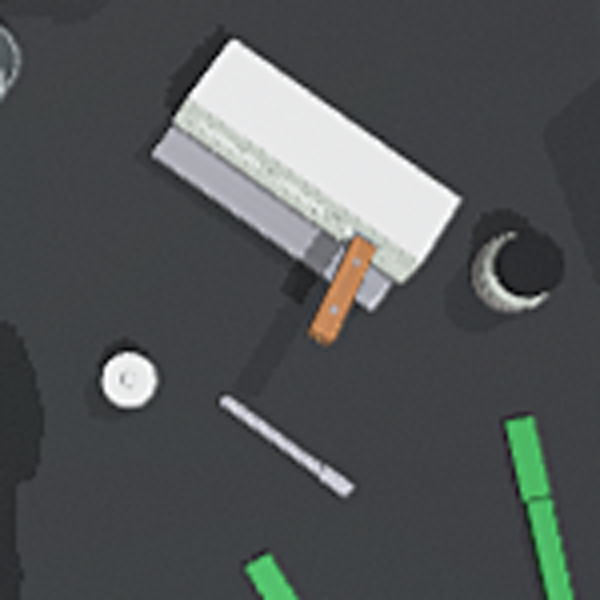

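The narrow handle is home at the face but yawed about 8° (pixels (360,240) to (322,335)), turned away from the mid slot. I will straighten it later. The mid spatula is gripped (21.9 mm, 45 N), so I lift it.

Request:
{"name": "send_rows", "arguments": {"xyz": [[0,0,-0.03],[0,0,-0.035],[0,0,-0.035],[0,0,-0.025],[0,0,0],[0,0,0],[0,0,0],[0,0,0],[0,0,0],[0,0,0],[0,0,0],[0,0,0]], "rotation": [[0,0,0],[0,0,0],[0,0,0],[0,0,0],[0.0223,-0.0604,0.1021],[0.0223,-0.0604,0.1021],[0.0223,-0.0604,0.1021],[0.0223,-0.0604,0.1021],[0.0223,-0.0604,0.1021],[0.0223,-0.0604,0.1021],[0.0223,-0.0604,0.1021],[0,0,0]], "jaw": [0,0,0,0,0,0,0,0,0,0,0,0]}}

```text
time_s: 24.35
tool_pos: [0.4539, 0.1038, 0.3117]
tool_rot: [179.9, 25.1, -37.5]
force: [0.3, -0.8, -0.7]
grip_width: 0.0217
grasp_force: 45.0
```

```bash
python3 - <<'E'
from h import *
pt,R=slot('mid',.11,.030,.0155); go(pt,R)
E
```

```text
t 24.35 tcp [0.4539 0.1038 0.3117] rot [179.94  25.09 -37.52] F [ 0.3 -0.8 -0.7] w 0.0217 gf 45.0
rotvec [ 0.0002  0.0016 -0.0019] shift (tool now) [ 0.266   0.2811 -0.1189] shift (after turn) [ 0.2656  0.2815 -0.1185]
```

Request:
{"name": "send_rows", "arguments": {"xyz": [[0.0266,0.0281,-0.0119],[0.0266,0.0281,-0.0119],[0.0266,0.0281,-0.0119],[0.0266,0.0281,-0.0119],[0.0266,0.0281,-0.0119],[0.0266,0.0281,-0.0119],[0.0266,0.0281,-0.0119],[0.0266,0.0281,-0.0119],[0.0266,0.0281,-0.0119],[0.0266,0.0281,-0.0119],[0,0,0],[0,0,0],[0,0,0]], "rotation": [[0,0,0],[0,0,0],[0,0,0],[0,0,0],[0,0,0],[0,0,0],[0,0,0],[0,0,0],[0,0,0],[0,0,0],[0,0.002,-0.002],[0,0,0],[0,0,0]], "jaw": [0,0,0,0,0,0,0,0,0,0,0,0,0]}}

```text
time_s: 25.65
tool_pos: [0.5149, -0.2942, 0.3079]
tool_rot: [-179.9, 24.9, -37.1]
force: [0.4, 1.1, -0.2]
grip_width: 0.0215
grasp_force: 45.0
```

```bash
cat >> h.py <<'E'
def held(gx,up,hw):
    # blade mask (bright, low saturation) in the wrist view against the predicted blade outline
    w=env.read_camera('wrist');w['R']=np.array(w['R']);w['t']=np.array(w['t']);p,R=st()
    f=lambda x,y,z:proj(w,p+R.apply([gx+x,y,.164+up+z])).round(1)
    print('pred tip',f(.07,-hw,0),f(.07,hw,0),'base',f(0,-hw,0),f(0,hw,0))
    m=cv2.inRange(cv2.cvtColor(w['image'],cv2.COLOR_BGR2HSV),(0,0,150),(180,45,255)); m[:, :150]=0; m[:,370:]=0; m[220:]=0
    m=cv2.morphologyEx(m,cv2.MORPH_OPEN,np.ones((15,15)))
    for K in cv2.findContours(m,0,2)[0]:
        if cv2.contourArea(K)>1500: print('blade',cv2.boundingRect(K),cv2.boxPoints(cv2.minAreaRect(K)).round(1).tolist())
    cv2.imwrite('pics/w.png',w['image'])
E
python3 - <<'E'
from h import *
pt,R=slot('mid',.11,.030,.0155); go(pt,R); held(.030,.0155,.020)
E
```

```text
t 25.65 tcp [ 0.5149 -0.2942  0.3079] rot [-179.9    24.9   -37.07] F [ 0.4  1.1 -0.2] w 0.0215 gf 45.0
rotvec [ 0.0006 -0.0017  0.0052] shift (tool now) [0.001  0.0024 0.0006] shift (after turn) [0.001  0.0024 0.0006]
t 25.7 tcp [ 0.5149 -0.2939  0.308 ] rot [-179.91   24.89  -37.06] F [ 0.8 -0.5 -1. ] w 0.0216 gf 45.0
pred tip [210.9  33.9] [304.5  33.9] base [216.2 192.1] [299.4 192. ]
blade (208, 32, 98, 188) [[207.5, 218.89999389648438], [212.10000610351562, 29.799999237060547], [305.70001220703125, 32.0], [301.1000061035156, 221.1999969482422]]
```

Blade is where predicted. Inserting.

Request:
{"name": "send_rows", "arguments": {"xyz": [[0.01,0.001,0.001],[0.01,0,0],[0.01,0,0],[0.01,0,0],[0.006,0,0],[0.006,0,0],[0.006,0,0],[0,0,0]], "rotation": [[0,-0.001,0.003],[0,0,0],[0,0,0],[0,0,0],[0,0,0],[0,0,0],[0,0,0],[0,0,0]], "jaw": [0,0,0,0,0,0,0,0]}}

```text
time_s: 26.5
tool_pos: [0.5557, -0.3285, 0.2819]
tool_rot: [180.0, 25.0, -37.5]
force: [0.1, 0.8, 0.0]
grip_width: 0.0211
grasp_force: 45.0
```

Request:
{"name": "send_rows", "arguments": {"xyz": [[0.008,0,0],[0.008,0,0],[0.008,0,0],[0.008,0,0],[0.005,0,0],[0.005,0,0],[0,0,0]], "rotation": [[0,0,0],[0,0,0],[0,0,0],[0,0,0],[0,0,0],[0,0,0],[0,0,0]], "jaw": [0,0,0,0,0,0,0]}}

```text
time_s: 27.2
tool_pos: [0.5859, -0.3515, 0.2642]
tool_rot: [180.0, 25.0, -37.5]
force: [-0.1, 0.7, -0.6]
grip_width: 0.0213
grasp_force: 45.0
```

```bash
python3 - <<'E'
from h import *
pt,R=slot('mid',0,.030,.0155); go(pt,R)
E
```

```text
t 27.2 tcp [ 0.5859 -0.3515  0.2642] rot [179.96  24.97 -37.47] F [-0.1  0.7 -0.6] w 0.0213 gf 45.0
rotvec [ 0.0003 -0.0004 -0.0011] shift (tool now) [ 0.0099 -0.0001 -0.0004] shift (after turn) [ 0.0099 -0.     -0.0004]
```

Request:
{"name": "send_rows", "arguments": {"xyz": [[0.004,0,0],[0.003,0,0],[0.002,0,0],[0.001,0,0],[0.001,0,0],[0.001,0,0],[0.001,0,0],[0.001,0,0],[0,0,0]], "rotation": [[0,0,0],[0,0,0],[0,0,0],[0,0,0],[0,0,0],[0,0,0],[0,0,0],[0,0,0],[0,0,0]], "jaw": [0,0,0,0,0,0,0,0,0]}}

```text
time_s: 28.1
tool_pos: [0.595, -0.3584, 0.2593]
tool_rot: [179.9, 25.2, -37.4]
force: [-4.2, 2.4, 3.9]
grip_width: 0.0216
grasp_force: 45.0
```

Request:
{"name": "send_rows", "arguments": {"xyz": [[0.001,0,0],[0.001,0,0],[0,0,0],[0,0,0],[0,0,0],[0,0,0],[0,0,-0.02],[0,0,-0.03],[0,0,-0.04],[0,0,-0.01],[0,0,0]], "rotation": [[0,0,0],[0,0,0],[0,0,0],[0,0,0],[0,0,0],[0,0,0],[0,0,0],[0,0,0],[0,0,0],[0,0,0],[0,0,0]], "jaw": [0,0,0,0.5,0.5,0.5,0.5,0.5,0.5,0.5,0.5]}}

```text
time_s: 29.2
tool_pos: [0.6314, -0.3862, 0.3505]
tool_rot: [-180.0, 24.7, -37.5]
force: [0.6, -0.1, 1.4]
grip_width: 0.0438
grasp_force: 0.0
```

```bash
python3 - <<'E'
from h import *
w=spat()
cv2.imwrite('pics/k.png',w['image'])
pt,R=slot('narrow',-.005,.045,.10); go(pt,R)
E
```

```text
top [0.3584 0.2892 0.016 ] [np.float64(20.7), np.float64(96.3)] -0.21
top [0.4923 0.4781 0.016 ] [np.float64(59.0), np.float64(57.7)] -23.52
top [ 0.531  -0.3105  0.016 ] [np.float64(95.0), np.float64(23.1)] -35.39
wrist [ 0.3954 -0.3335  0.016 ] [np.float64(31.8), np.float64(143.5)] -24.26
wrist [ 0.4567 -0.2524  0.016 ] [np.float64(28.7), np.float64(139.9)] -35.95
t 29.3 tcp [ 0.6305 -0.3855  0.3473] rot [179.94  25.03 -37.46] F [-0.1 -0.1 -0.1] w 0.0432 gf 0.0
rotvec [ 0.0006  0.0004 -0.0009] shift (tool now) [-0.0158  0.0599  0.0142] shift (after turn) [-0.0158  0.0599  0.0141]
```

View pics/k.png

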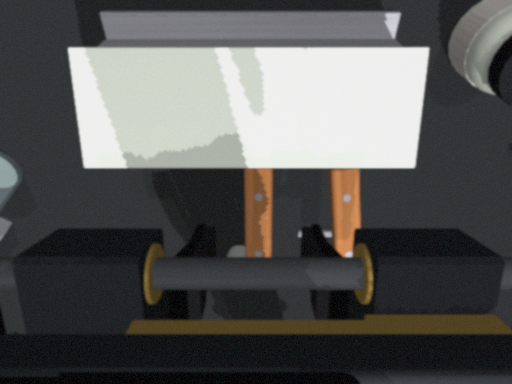

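The mid handle is straight in its slot at (258,170). The narrow one at (345,170) has its handle seated but yawed. I straighten it by gripping it square and pushing again.

Request:
{"name": "send_rows", "arguments": {"xyz": [[-0.008,0.03,0],[-0.008,0.033,0],[0,0,0.03],[0,0,0.03],[0,0,0.02],[0,0,0.0185],[0,0,0],[0,-0.002,0],[0,-0.001,0],[0,0,0],[0,0,0],[0,0,0]], "rotation": [[0,0,0],[0,0,0],[0,0,0],[0,0,0],[0,0,0],[0,0,0],[0,0,0],[0,0,0],[0,0,0],[0,0,0],[0,0,0],[0,0,0]], "jaw": [0.58,0.58,0.58,0.58,0.58,0.58,0.58,0.2,0.1,0,0,0], "newtons": 20}}

```text
time_s: 30.5
tool_pos: [0.5495, -0.3998, 0.2668]
tool_rot: [179.9, 24.9, -37.5]
force: [-0.4, -0.6, 1.7]
grip_width: 0.0213
grasp_force: 19.9
```

Request:
{"name": "send_rows", "arguments": {"xyz": [[0.001,0,0],[0.001,0,0],[0.001,0,0],[0.001,0,0],[0,0,0]], "rotation": [[0,0,0],[0,0,0],[0,0,0],[0,0,0],[0,0,0]], "jaw": [0,0,0,0,0]}}

```text
time_s: 31.0
tool_pos: [0.551, -0.4007, 0.2659]
tool_rot: [179.9, 25.4, -37.5]
force: [-7.4, 4.1, 10.2]
grip_width: 0.0216
grasp_force: 19.9
```

Request:
{"name": "send_rows", "arguments": {"xyz": [[-0.001,0,0],[-0.001,0,0],[0,0,0],[0,0,0],[0,0,-0.02],[0,0,-0.03],[0,0,-0.04],[0,0,-0.01],[0,0,0]], "rotation": [[0,0,0],[0,0,0],[0,0,0],[0,0,0],[0,0,0],[0,0,0],[0,0,0],[0,0,0],[0,0,0]], "jaw": [0,0,0.5,0.5,0.5,0.5,0.5,0.5,0.5]}}

```text
time_s: 31.9
tool_pos: [0.5856, -0.4262, 0.3575]
tool_rot: [-180.0, 24.7, -37.4]
force: [0.3, 0.5, -0.4]
grip_width: 0.0432
grasp_force: 0.0
```

```bash
python3 - <<'E'
from h import *
w=spat()
go(np.array([.375,.289,.29]),Ro.from_euler('xyz',[180,0,0],degrees=True))
E
```

```text
top [0.3584 0.2892 0.016 ] [np.float64(20.7), np.float64(96.3)] -0.21
top [0.4923 0.4781 0.016 ] [np.float64(59.0), np.float64(57.7)] -23.52
top [ 0.4915 -0.3607  0.016 ] [np.float64(95.0), np.float64(23.7)] -37.38
top [ 0.5302 -0.3107  0.016 ] [np.float64(94.0), np.float64(23.4)] -37.2
wrist [ 0.4141 -0.2968  0.016 ] [np.float64(169.0), np.float64(29.5)] -39.94
wrist [ 0.4705 -0.2306  0.016 ] [np.float64(31.3), np.float64(161.0)] -40.74
t 32.0 tcp [ 0.5845 -0.4257  0.3545] rot [179.97  25.03 -37.44] F [-0.9 -0.5 -0.4] w 0.0435 gf 0.0
rotvec [-0.1421  0.4213 -0.6427] shift (tool now) [-0.5171 -0.4403  0.3124] shift (after turn) [-0.2095 -0.7147  0.0645]
```

Both handles now lie at the slot yaw (-37.4° and -37.2°). I raise well clear, then go for the wide spatula.

Request:
{"name": "send_rows", "arguments": {"xyz": [[0,0,-0.025],[0,0,-0.025],[0,0,0],[0,0,0],[0,0,0],[0,0,0],[0,0,0],[0,0,0],[0,0,0],[0,0,0]], "rotation": [[0,0,0],[0,0,0],[-0.0203,0.0602,-0.0918],[-0.0203,0.0602,-0.0918],[-0.0203,0.0602,-0.0918],[-0.0203,0.0602,-0.0918],[-0.0203,0.0602,-0.0918],[-0.0203,0.0602,-0.0918],[-0.0203,0.0602,-0.0918],[0,0,0]], "jaw": [0.7,0.7,0.7,0.7,0.7,0.7,0.7,0.7,0.7,0.7]}}

```text
time_s: 33.0
tool_pos: [0.6003, -0.4384, 0.3999]
tool_rot: [180.0, 0.0, -0.0]
force: [-0.8, -0.1, -1.1]
grip_width: 0.0608
grasp_force: 0.0
```

Request:
{"name": "send_rows", "arguments": {"xyz": [[-0.0141,-0.0455,0],[-0.0141,-0.0455,0],[-0.0141,-0.0455,0],[-0.0141,-0.0455,0],[-0.0141,-0.0455,0],[-0.0141,-0.0455,0],[-0.0141,-0.0455,0],[-0.0141,-0.0455,0],[-0.0141,-0.0455,0],[-0.0141,-0.0455,0],[-0.0141,-0.0455,0],[-0.0141,-0.0455,0],[-0.0141,-0.0455,0],[-0.0141,-0.0455,0.02],[-0.0141,-0.0455,0.03],[-0.0141,-0.0455,0.03],[0,0,0.03],[0,0,0.01],[0,0,0]], "rotation": [[0,0,0],[0,0,0],[0,0,0],[0,0,0],[0,0,0],[0,0,0],[0,0,0],[0,0,0],[0,0,0],[0,0,0],[0,0,0],[0,0,0],[0,0,0],[0,0,0],[0,0,0],[0,0,0],[0,0,0],[0,0,0],[0,0,0]], "jaw": [0.7,0.7,0.7,0.7,0.7,0.7,0.7,0.7,0.7,0.7,0.7,0.7,0.7,0.7,0.7,0.7,0.7,0.7,0.7]}}

```text
time_s: 34.9
tool_pos: [0.3793, 0.2763, 0.286]
tool_rot: [179.8, 0.2, -0.1]
force: [-0.4, -0.5, 0.6]
grip_width: 0.0607
grasp_force: 0.0
```

```bash
python3 - <<'E'
from h import *
w=spat()
go(np.array([.3754,.2892,.185]),Ro.from_euler('xyz',[180,0,-.2],degrees=True))
E
```

```text
top [0.4923 0.4781 0.016 ] [np.float64(59.0), np.float64(57.7)] -23.52
top [ 0.4914 -0.3608  0.016 ] [np.float64(95.0), np.float64(24.1)] -37.38
top [ 0.531  -0.3105  0.016 ] [np.float64(95.0), np.float64(23.1)] -35.39
wrist [0.4829 0.4348 0.016 ] [np.float64(20.9), np.float64(53.4)] -8.95
t 35.0 tcp [0.3806 0.2768 0.2882] rot [ 1.7993e+02 -6.0000e-02 -1.8000e-01] F [-0.3 -0.2  0.6] w 0.0608 gf 0.0
rotvec [ 0.0013 -0.0011  0.0004] shift (tool now) [-0.0053 -0.0125  0.1032] shift (after turn) [-0.0052 -0.0124  0.1032]
```

```bash
python3 - <<'E'
from h import *
c=shot('top','t9'); w=cv2.imread('pics/w.png')
cv2.imwrite('pics/l.png',np.hstack([cv2.resize(w,(450,338)),cv2.resize(c['image'][140:270,90:225],(350,338),interpolation=cv2.INTER_CUBIC)]))
E
```

```text
(no output)
```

View pics/l.png

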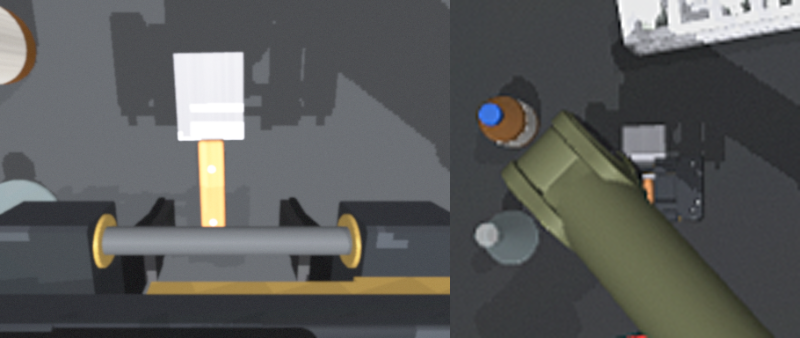

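The wide spatula is still in place. Its handle was only too bright for the mask: shoulder at (211,140), visible handle end at (213,225), in the 450-wide view. I ray-cast these.

```bash
python3 - <<'E'
from h import *
c=env.read_camera('wrist');c['R']=np.array(c['R']);c['t']=np.array(c['t'])
k=512/450
a=ray(c,211*k,140*k,.016);b=ray(c,213*k,225*k,.016);print(a,b)
m=cv2.inRange(cv2.cvtColor(c['image'],cv2.COLOR_BGR2HSV),(7,70,60),(25,255,255));m[:,:200]=0;m[:,320:]=0;m[265:]=0
for K in cv2.findContours(m,0,2)[0]:
    if cv2.contourArea(K)>300:
        P=[ray(c,*q,.016) for q in cv2.boxPoints(cv2.minAreaRect(K))];print(np.round(P,4)[:,:2].tolist(),np.mean(P,0))
go(np.array([.3754,.2892,.185]),Ro.from_euler('xyz',[180,0,-.2],degrees=True))
E
```

```text
[0.41093021 0.28954664 0.016     ] [0.3325609 0.2890527 0.016    ]
[[0.4096, 0.3004], [0.41, 0.2779], [0.3317, 0.2767], [0.3312, 0.301]] [0.37063276 0.28899336 0.016     ]
t 35.1 tcp [0.3808 0.2771 0.2889] rot [ 1.7995e+02 -1.8000e-01 -1.7000e-01] F [-0.4 -0.1 -0.2] w 0.0611 gf 0.0
rotvec [ 0.0009 -0.0032  0.0005] shift (tool now) [-0.0058 -0.0122  0.1039] shift (after turn) [-0.0054 -0.0121  0.1039]
```

Request:
{"name": "send_rows", "arguments": {"xyz": [[-0.004,-0.012,0.03],[0,0,0],[0,0,0.03],[0,0,0.03],[0,0,0.0145],[0,0,0],[0,0,0],[0,0,0],[0,0,0],[0,0,0],[0,0,0],[0,0,0]], "rotation": [[0,0,0],[0,0,0],[0,0,0],[0,0,0],[0,0,0],[0,0,0],[0,0,0],[0,0,0],[0,0,0],[0,0,0],[0,0,0],[0,0,0]], "jaw": [0.7,0.7,0.7,0.7,0.7,0.7,0,0,0,0,0,0], "newtons": 45}}

```text
time_s: 36.3
tool_pos: [0.376, 0.2894, 0.1833]
tool_rot: [179.9, -0.1, -0.0]
force: [0.5, 1.0, 1.1]
grip_width: 0.0219
grasp_force: 45.0
```

```bash
python3 - <<'E'
from h import *
p,_=st(); print('up',p[2]-.172)
pt,R=slot('wide',.11,.410-p[0],p[2]-.172); go(pt,R)
E
```

```text
t 36.3 tcp [0.376  0.2894 0.1833] rot [ 1.7994e+02 -8.0000e-02 -3.0000e-02] F [0.5 1.  1.1] w 0.0219 gf 45.0
up 0.01131344865324102
t 36.3 tcp [0.376  0.2894 0.1833] rot [ 1.7994e+02 -8.0000e-02 -3.0000e-02] F [0.5 1.  1.1] w 0.0219 gf 45.0
rotvec [ 0.1428 -0.4223  0.6416] shift (tool now) [ 0.1793  0.524  -0.1207] shift (after turn) [ 0.3659  0.3076 -0.3046]
```

Request:
{"name": "send_rows", "arguments": {"xyz": [[0,0,-0.03],[0,0,-0.035],[0,0,-0.035],[0,0,-0.03],[0,0,0],[0,0,0],[0,0,0],[0,0,0],[0,0,0],[0,0,0],[0,0,0],[0,0,0]], "rotation": [[0,0,0],[0,0,0],[0,0,0],[0,0,0],[0.0204,-0.0603,0.0917],[0.0204,-0.0603,0.0917],[0.0204,-0.0603,0.0917],[0.0204,-0.0603,0.0917],[0.0204,-0.0603,0.0917],[0.0204,-0.0603,0.0917],[0.0204,-0.0603,0.0917],[0,0,0]], "jaw": [0,0,0,0,0,0,0,0,0,0,0,0]}}

```text
time_s: 37.5
tool_pos: [0.3766, 0.2881, 0.3112]
tool_rot: [180.0, 24.1, -36.3]
force: [1.3, -0.5, -0.1]
grip_width: 0.0214
grasp_force: 44.9
```

```bash
python3 - <<'E'
from h import *
pt,R=slot('wide',.11,.034,.0115); go(pt,R)
E
```

```text
t 37.5 tcp [0.3766 0.2881 0.3112] rot [179.97  24.06 -36.3 ] F [ 1.3 -0.5 -0.1] w 0.0214 gf 44.9
rotvec [ 0.0085 -0.0163  0.0175] shift (tool now) [ 0.4163  0.3158 -0.1789] shift (after turn) [ 0.4188  0.307  -0.1884]
```

Request:
{"name": "send_rows", "arguments": {"xyz": [[0,0,0],[0.0349,0.0256,-0.0157],[0.0349,0.0256,-0.0157],[0.0349,0.0256,-0.0157],[0.0349,0.0256,-0.0157],[0.0349,0.0256,-0.0157],[0.0349,0.0256,-0.0157],[0.0349,0.0256,-0.0157],[0.0349,0.0256,-0.0157],[0.0349,0.0256,-0.0157],[0.0349,0.0256,-0.0157],[0.0349,0.0256,-0.0157],[0.0349,0.0256,-0.0157],[0,0,0],[0,0,0],[0,0,0],[0,0,0]], "rotation": [[0.0085,-0.0163,0.0175],[0,0,0],[0,0,0],[0,0,0],[0,0,0],[0,0,0],[0,0,0],[0,0,0],[0,0,0],[0,0,0],[0,0,0],[0,0,0],[0,0,0],[0,0,0],[0,0,0],[0,0,0],[0,0,0]], "jaw": [0,0,0,0,0,0,0,0,0,0,0,0,0,0,0,0,0]}}

```text
time_s: 39.2
tool_pos: [0.5557, -0.2309, 0.3047]
tool_rot: [-179.8, 25.1, -36.9]
force: [0.1, -0.0, -1.0]
grip_width: 0.0214
grasp_force: 44.9
```

```bash
python3 - <<'E'
from h import *
pt,R=slot('wide',.11,.034,.0115); go(pt,R); held(.034,.0115,.028)
E
```

```text
t 39.2 tcp [ 0.5557 -0.2309  0.3047] rot [-179.78   25.1   -36.93] F [ 0.1 -0.  -1. ] w 0.0214 gf 44.9
rotvec [-0.0004  0.0017  0.0075] shift (tool now) [ 0.0014  0.0034 -0.0008] shift (after turn) [ 0.0014  0.0034 -0.0008]
t 39.25 tcp [ 0.5557 -0.2311  0.3049] rot [-179.8    25.08  -36.96] F [ 1.   0.1 -1.4] w 0.0219 gf 44.9
pred tip [191.   20.8] [326.8  20.9] base [198.7 185.5] [318.8 185.5]
blade (189, 21, 155, 199) [[187.1999969482422, 22.100000381469727], [332.3999938964844, 13.699999809265137], [344.29998779296875, 218.5], [199.10000610351562, 226.89999389648438]]
```

Request:
{"name": "send_rows", "arguments": {"xyz": [[0.01,0.001,0],[0.01,0.001,0],[0.01,0,0],[0.01,0,0],[0.006,0,0],[0.006,0,0],[0.006,0,0],[0,0,0]], "rotation": [[0,0.001,0.003],[0,0,0],[0,0,0],[0,0,0],[0,0,0],[0,0,0],[0,0,0],[0,0,0]], "jaw": [0,0,0,0,0,0,0,0]}}

```text
time_s: 40.05
tool_pos: [0.5965, -0.2666, 0.2793]
tool_rot: [-180.0, 25.0, -37.4]
force: [0.0, -0.0, -1.6]
grip_width: 0.0216
grasp_force: 44.9
```

Request:
{"name": "send_rows", "arguments": {"xyz": [[0.008,0,0],[0.008,0,0],[0.008,0,0],[0.008,0,0],[0.005,0,0],[0.005,0,0],[0,0,0]], "rotation": [[0,0,0],[0,0,0],[0,0,0],[0,0,0],[0,0,0],[0,0,0],[0,0,0]], "jaw": [0,0,0,0,0,0,0]}}

```text
time_s: 40.75
tool_pos: [0.6267, -0.2896, 0.2615]
tool_rot: [-180.0, 25.1, -37.4]
force: [0.3, 0.7, -0.5]
grip_width: 0.0215
grasp_force: 44.9
```

```bash
python3 - <<'E'
from h import *
pt,R=slot('wide',0,.034,.0115); go(pt,R)
E
```

```text
t 40.75 tcp [ 0.6267 -0.2896  0.2615] rot [-179.95   25.05  -37.35] F [ 0.3  0.7 -0.5] w 0.0215 gf 44.9
rotvec [-0.0005  0.0009  0.0007] shift (tool now) [ 0.0097 -0.0001 -0.0011] shift (after turn) [ 0.0097 -0.0001 -0.0011]
```

Request:
{"name": "send_rows", "arguments": {"xyz": [[0.004,0,0],[0.003,0,0],[0.002,0,0],[0.001,0,0],[0.001,0,0],[0.001,0,0],[0.001,0,0],[0,0,0]], "rotation": [[0,0,0],[0,0,0],[0,0,0],[0,0,0],[0,0,0],[0,0,0],[0,0,0],[0,0,0]], "jaw": [0,0,0,0,0,0,0,0]}}

```text
time_s: 41.55
tool_pos: [0.6358, -0.2963, 0.2567]
tool_rot: [-179.9, 25.1, -37.3]
force: [-0.8, 0.3, -0.8]
grip_width: 0.0218
grasp_force: 44.9
```

Request:
{"name": "send_rows", "arguments": {"xyz": [[0.001,0,0],[0.001,0,0],[0.001,0,0],[0.001,0,0],[0,0,0]], "rotation": [[0,0,0],[0,0,0],[0,0,0],[0,0,0],[0,0,0]], "jaw": [0,0,0,0,0]}}

```text
time_s: 42.05
tool_pos: [0.6372, -0.297, 0.2561]
tool_rot: [-180.0, 25.5, -37.3]
force: [-9.8, 6.0, 8.0]
grip_width: 0.0213
grasp_force: 44.9
```

Home at about 14 N. I ease off, release and withdraw well clear.

Request:
{"name": "send_rows", "arguments": {"xyz": [[-0.001,0,0],[-0.001,0,0],[0,0,0],[0,0,0],[0,0,-0.02],[0,0,-0.03],[0,0,-0.04],[0,0,-0.04],[0,0,0],[0,-0.04,-0.01],[0,-0.04,-0.01],[0,-0.04,-0.01],[0,-0.04,-0.01],[0,-0.04,0],[0,-0.04,0],[0,0,0],[0,0,0]], "rotation": [[0,0,0],[0,0,0],[0,0,0],[0,0,0],[0,0,0],[0,0,0],[0,0,0],[0,0,0],[0,0,0],[0,0,0],[0,0,0],[0,0,0],[0,0,0],[0,0,0],[0,0,0],[0,0,0],[0,0,0]], "jaw": [0,0,0.5,0.5,0.5,0.5,0.5,0.5,0.5,0.5,0.5,0.5,0.5,0.5,0.5,0.5,0.5]}}

```text
time_s: 43.75
tool_pos: [0.821, -0.1435, 0.3989]
tool_rot: [-179.3, 23.8, -37.2]
force: [0.9, -0.7, 0.5]
grip_width: 0.0438
grasp_force: 0.0
```

```bash
python3 - <<'E'
from h import *
spat(); st()
c=shot('top','t10');s=shot('scene','s10')
A=cv2.resize(c['image'][115:215,285:400],(460,400),interpolation=cv2.INTER_CUBIC)
B=cv2.resize(c['image'][112:170,148:282],(460,199),interpolation=cv2.INTER_CUBIC)
D=cv2.resize(s['image'][200:300,130:250],(330,275),interpolation=cv2.INTER_CUBIC)
E=cv2.resize(s['image'][180:255,285:370],(330,291),interpolation=cv2.INTER_CUBIC)
L=np.vstack([A,B]);Rr=np.vstack([D,E,np.zeros((33,330,3),np.uint8)])
cv2.imwrite('pics/m.png',np.hstack([L,Rr]))
E
```

```text
top [0.4923 0.4781 0.016 ] [np.float64(59.0), np.float64(57.7)] -23.52
top [ 0.4914 -0.3608  0.016 ] [np.float64(95.0), np.float64(24.1)] -37.38
top [ 0.5305 -0.3112  0.016 ] [np.float64(95.2), np.float64(23.8)] -37.2
top [ 0.5782 -0.2488  0.016 ] [np.float64(94.2), np.float64(23.0)] -38.29
wrist [ 0.459  -0.2459  0.016 ] [np.float64(31.3), np.float64(179.4)] -12.85
t 43.85 tcp [ 0.8202 -0.1463  0.4002] rot [-179.31   23.74  -37.46] F [ 0.7 -0.2  0.5] w 0.0435 gf 0.0
```

View pics/m.png

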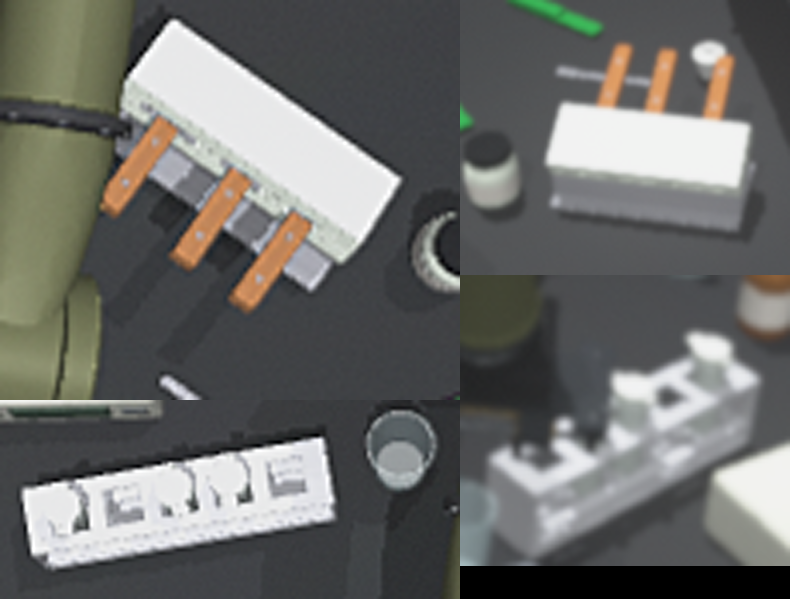

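All three handles sit at the same depth on the face (29.0 to 29.8 mm in the same measure) and straight in their slots. The three caps are shut, and the gripper is open and clear, so I hand in.

```bash
python3 -c "
from cell import env
print(env.sign_off())"
```

```text
the job is handed in; nothing more can be done
None
```

All three open caps are pressed shut, then each spatula was pushed home in its own slot and let go; the job is handed in at about 44 s, but the sign-off gave no verdict.

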